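# Change the packs in the battery charging box and close it up

### The arm

A 7-joint arm with a two-finger parallel gripper is mounted at the origin on the work surface. World frame = base frame: x ahead of the robot, y to its left, z up, the work surface at z = 0. Lengths are in m, angles in rad, forces in N, time in s.
With the tool pointing down it reaches from about 0.35 to 0.9 m from the base axis. Payload 19.9 kg.
Tool frame: the origin (TCP) lies on the centre line of the jaws, within the pads' length; the fingertips stand 8 mm ahead of it and the grasp point (between the pads) lies 11 mm behind it; z points along the fingers, y is the direction in which the jaws open and shut (so a half turn about z gives the same grasp; the last joint's range is limited). The gripper opens to 94 mm and grips with 3 to 60 N. Pads are 16 mm wide; open, the fingers measure 119 mm over their backs; the gripper's body (75 mm by 177 mm) begins 78 mm behind the grasp point.
Start: joints at [1.256, 0.417, -0.01, 1.614, 0.005, 1.111, -0.053], TCP at [0.168, -0.602, 0.213] pointing down, gripper open.
Joint ranges: [-2.81, 2.81], [-0.39, 2.02], [-1.27, 1.25], [0.06, 2.57], [-1.19, 4.33], [0.19, 2], [-2.82, 2.82]. Speed limits (rad/s): [1.89, 1.89, 2.39, 2.39, 3.01, 3.01, 3.01].

### API

Orientations are given as [roll, pitch, yaw] about the fixed x, y, z axes, in that order (R = Rz(yaw) Ry(pitch) Rx(roll)).
In Python, from bench import monitor, imaging, hand_in gives the robot as it stands.
- The arm moves only by the tool step_arm, never from a script. Its argument "steps" is a list of rows, each an object of numbers: "dx", "dy", "dz": the shift along the tool's x, y, z in m; "rx", "ry", "rz": the turn, a rotation vector about the tool's x, y, z in degrees. In form: [{"dx": .., "dy": .., "dz": .., "rx": .., "ry": .., "rz": ..}, ...]. A call has 1 to 10 rows; each row is the pose to reach, as a shift and turn from the pose measured when the call began, along the tool's axes at that moment; what a row does not reach only later rows make up. A row lasts 1/10 s, in which the tool goes at most 50 mm and 8.59 degrees, less where a joint would pass 70% of its speed; a pose out of reach is approached as far as the arm can. A call with a gripper value outside its range is refused whole. "claw" is the finger opening in m, from 0 to 0.094, set as the call begins (left out, the last holds). The fingers move at their own pace and stop on an object; "newtons" is the grip in N (left out, the last holds). Time passes only in rows, so rows that repeat a pose let the fingers close. It gives the time, the measured TCP pose, the force and the opening at its end, in the units of the state.
- monitor.get_obs(): the state, without advancing time (a new reading comes with each control period).
- imaging.grab_frame(name): name is "side" or "top"; returns a dict with "image" (420x560x3 uint8, red, green, blue), "fx", "fy", "cx", "cy" (pixels), "rvec" (rotation vector, rad) and "tvec" (3), from world to camera coordinates, as OpenCV has them. Camera axes: x right, y down, z forward; pixel columns grow to the right and rows downward; lengths in m; the calibration is good to about 2 mm. A picture is of the moment at which its call begins. There is no depth.
- hand_in(): hands the job in, once; it reports no verdict.
The state is a dict: "time": time; "joint_pos": joint angles; "qvel": joint speeds; "joint_torque": joint torques, N m; "eef_pos": TCP position; "tool_rot": TCP orientation; "force": force on the tool from outside, world axes, zero at the start; "ft_torque": the same for the moment, N m; "width": finger opening in m.
Only numpy, scipy, OpenCV 4.12 (cv2) and the standard library are available. Lean on these libraries where they do the work, as an engineer would, in place of code of your own. Each camera call takes 0.05 s, during which the arm holds its last target.

### The job

The one or two battery packs that stand in the charging box are charged: take them out and stand them upright on the black mat; and stand every pack that waits on the mat upright in a bay of the box, one to a bay and right down on the bay floor. Then put the loose cover on: hook its lip under the ledge at a tilt, swing it down until it lies flat, swing the clamp fully down onto it, and only then push the lever all the way over to start charging. Leave the bottle, the can, the wrench and the screwdriver where they are.

Things in the scene. Friction and masses are not known exactly. Their poses are not given: they have to be found in the camera images.
- charger: Grey charging box fixed to the bench, 204 mm deep (x) by 240 wide (y). Origin: centre of its underside; +x points away from the robot (turned up to 0.2 rad), z up. In mm in this frame: bays in front, electronics housing behind (x 52 to 122, top z 105), a rim at z 86 for the cover (x -74 to 52), side cheeks with inner faces at y -111 and 111 and top z 96.
- bay0 (a point): Middle of the floor of a bay, axes of the box. Bay 102 mm (x) by 46 (y); floor at z 12, dividers to z 45 in the box's frame. The four bay centres are at x -9, y -78, -26, 26, 78.
- bay1 (a point): Middle of the floor of a bay, axes of the box. Bay 102 mm (x) by 46 (y); floor at z 12, dividers to z 45 in the box's frame. The four bay centres are at x -9, y -78, -26, 26, 78.
- bay2 (a point): Middle of the floor of a bay, axes of the box. Bay 102 mm (x) by 46 (y); floor at z 12, dividers to z 45 in the box's frame. The four bay centres are at x -9, y -78, -26, 26, 78.
- bay3 (a point): Middle of the floor of a bay, axes of the box. Bay 102 mm (x) by 46 (y); floor at z 12, dividers to z 45 in the box's frame. The four bay centres are at x -9, y -78, -26, 26, 78.
- ledge (a point): Middle of the free edge of the steel ledge along the box's near side, on its underside; at x -62, z 97 mm in the box's frame. The ledge is 6 mm thick and covers a slot 11 mm high and 12 mm deep (floor: rim at z 86; end wall at x -74). From slot end to housing are 126 mm, cover 123: a flat cover cannot drop or slide in; tilt it 0.2 to 0.35 rad, far edge up.
- lid_grip (a point): Centre of the black rib handle of the loose aluminium cover, which starts flat on the bench, lip towards the robot. Axes: x from lip edge to far edge, y along the handle, z up. Handle 14 (x) by 90 (y) by 32 mm (z); this point is 16 mm above the cover's top face, 25 above its underside, 51.5 from the lip's edge, 71.5 from the far edge. 0.25 to 0.46 kg.
- lid_lip (a point): Middle of the edge of the cover's lip, 2.5 mm above the cover's underside; axes as lid_grip. Cover 123 (x) by 216 (y) mm, 9 thick, but only 5 thick (flush with the underside) along the 19 mm deep lip. When the cover is home this point is at x about -72, y 0, z 88 mm in the box's frame.
- lid: The loose cover; origin at the centre of its underside, axes as lid_grip.
- clamp_tip (a point): Point on the middle line of the steel clamp bar, 60 mm from its hinge; the bar is 70 mm long, 24 wide, 8 thick, with a rubber foot on its under side.
- clamp_hinge (a point): Point on the clamp's hinge line (parallel to the charging box's y), at x 80, y 0, z 112 mm in its frame.
- clamp (a joint): Clamp angle, rad: 0 = down flat, bar pointing to the box's -x over the cover, foot on the cover; 1.57 = bar upright; 2.1 = leaning back (fully open). Starts open. Stiff, stays where it is left; about 2 N at the tip moves it.
- lever_tip (a point): Centre of the black ball (26 mm across) of the start lever, 45 mm from its pivot, on the housing at the box's +y side.
- lever (a joint): Lever angle, rad: 0 = off, leaning to the box's +y; 1.0 = on, leaning to the box's -y (towards the clamp). Pivot line parallel to the box's x at y 78, z 114 mm, x 92 mm. Stays where it is left; about 1.5 N at the ball moves it.
- pack0_c (a point): Centre (half-way up, 33 mm above its underside) of a battery pack, upright on the black mat at the start; grey body 96 (x) by 40 (y) by 40 mm high, on it in the middle a black square neck 30 by 30 mm, 26 high (66 mm in all). z up. 0.3 to 0.5 kg. Two or three such packs wait (None if absent). In a bay its length lies along the box's x, either way round.
- pack1_c (a point): Centre (half-way up, 33 mm above its underside) of a battery pack, upright on the black mat at the start; grey body 96 (x) by 40 (y) by 40 mm high, on it in the middle a black square neck 30 by 30 mm, 26 high (66 mm in all). z up. 0.3 to 0.5 kg. Two or three such packs wait (None if absent). In a bay its length lies along the box's x, either way round.
- pack2_c (a point): Centre (half-way up, 33 mm above its underside) of a battery pack, upright on the black mat at the start; grey body 96 (x) by 40 (y) by 40 mm high, on it in the middle a black square neck 30 by 30 mm, 26 high (66 mm in all). z up. 0.3 to 0.5 kg. Two or three such packs wait (None if absent). In a bay its length lies along the box's x, either way round.
- old0_c (a point): Centre of a charged battery pack, same make and size as pack0_c, which starts upright in a bay of the charging box (old0 in bay0, old1 in bay2; one or both are there, None if absent). To be stood on the mat.
- old1_c (a point): Centre of a charged battery pack, same make and size as pack0_c, which starts upright in a bay of the charging box (old0 in bay0, old1 in bay2; one or both are there, None if absent). To be stood on the mat.
- mat: Thin black rubber mat lying fixed on the bench, 270 (x) by 220 mm (y), 1 mm thick; origin at its centre. Packs stand on it at bench height (pack centre 33 mm above the bench).
- oil_bottle_c (a point): Middle of an upright bottle, 64 mm across and 170 high: leave alone.
- paste_can_c (a point): Middle of an upright can, 80 mm across and 90 high: leave alone.
- wrench: Wrench lying on the bench: leave alone.
- screwdriver: Screwdriver lying on the bench: leave alone.
Mind the look-alikes: they are no part of the job. What is shaped like the lid but turquoise is not meant. Leave any blue look-alike of the part that bears pack2_c alone.

How it is judged:
On the way, in this order (a step that is already met when the one before it is completed fails the run):
1. the waiting packs stand upright in bays, down on the floor, and the charged ones on the mat (z of pack0_c in the frame of charger between 0.04 and 0.05 m and x of pack0_c in the frame of charger between -0.015 and -0.003 m and y of pack0_c in the frame of charger between -0.084 and 0.084 m and angle between each of pack0_c, pack1_c, pack2_c, old0_c, old1_c's own z axis and vertical below 0.12 rad and z of pack1_c in the frame of charger between 0.04 and 0.05 m and x of pack1_c in the frame of charger between -0.015 and -0.003 m and y of pack1_c in the frame of charger between -0.084 and 0.084 m and z of pack2_c in the frame of charger between 0.04 and 0.05 m and x of pack2_c in the frame of charger between -0.015 and -0.003 m and y of pack2_c in the frame of charger between -0.084 and 0.084 m and x of old0_c in the frame of mat between -0.135 and 0.135 m and y of old0_c in the frame of mat between -0.11 and 0.11 m and z of old0_c in the frame of mat between 0.028 and 0.04 m and x of old1_c in the frame of mat between -0.135 and 0.135 m and y of old1_c in the frame of mat between -0.11 and 0.11 m and z of old1_c in the frame of mat between 0.028 and 0.04 m), for 0.2 s.
2. the cover's lip is under the ledge while the cover is still tilted (z of lid_lip in the frame of charger between 0.083 and 0.099 m and x of lid_lip in the frame of charger between -0.078 and -0.064 m and angle between lid_grip's own z axis and vertical above 0.06 rad), for 0.05 s.
3. the cover lies flat on the rim with its lip under the ledge (z of lid_lip in the frame of charger between 0.085 and 0.0915 m and x of lid_lip in the frame of charger between -0.077 and -0.066 m and y of lid_lip in the frame of charger between -0.006 and 0.006 m and angle between lid_grip's own z axis and vertical below 0.04 rad and linear speed of lid below 0.02 m/s), for 0.2 s.
4. the clamp is down on the seated cover (z of lid_lip in the frame of charger between 0.085 and 0.0915 m and x of lid_lip in the frame of charger between -0.077 and -0.066 m and y of lid_lip in the frame of charger between -0.006 and 0.006 m and angle between lid_grip's own z axis and vertical below 0.04 rad and value of joint clamp below 0.1 rad), for 0.2 s.
5. the lever is pushed over (value of joint lever above 0.8 rad and value of joint clamp below 0.1 rad), for 0.1 s.
At the end, for the whole second after the job is handed in: Packs from the mat upright (7 degrees) in bays, within 5 mm of the floor; charged packs upright with centres over the mat; cover flat (0.04 rad) on the rim, lip at least 4 mm under the ledge; clamp within 0.10 rad of down; lever past 0.8 rad; cover at rest (all of step 1 and all of step 3 and all of step 5); the robot touches nothing.
It fails at once if the bottle is disturbed (moved more than 30 mm) (distance of oil_bottle_c from where it was at the start of the episode above 0.03 m).
It fails at once if the can is disturbed (moved more than 30 mm) (distance of paste_can_c from where it was at the start of the episode above 0.03 m).
It fails at once if the wrench is disturbed (moved more than 30 mm) (distance of wrench from where it was at the start of the episode above 0.03 m).
It fails at once if the screwdriver is disturbed (moved more than 30 mm) (distance of screwdriver from where it was at the start of the episode above 0.03 m).
It fails at once if the lever is pushed over before the clamp is down (value of joint lever above 0.8 rad and value of joint clamp above 0.3 rad).
Of pack0, pack1, pack2 only 2 to 3 are there at a start; the rules pass over those that are not, and their reading is None.
Of old0, old1 only 1 to 2 are there at a start; the rules pass over those that are not, and their reading is None.
At some moment in a run one of pack0, pack1, pack2, old0, old1, lid may be knocked a few centimetres aside while the robot is not near it.
It also fails if it takes over 210 s, if anything falls off the work surface, if the arm or the gripper's body presses on something with over 40 N, if the wrist force passes 120 N, or if a joint passes its speed limit or range.

## Working session

There is one attempt and no reset: what is moved stays moved. The work goes in short steps, Python scripts to look and compute and a tool call to move; the robot and the scene stay as the last step left them, time stands still between calls to the robot, and variables do not carry over. Pictures are saved under pics/ and viewed, and the job is handed in when it is done.

Besides the shell and the picture viewer there is one more tool, called by a JSON object that holds its "name" and its "arguments", one argument or row to a line. step_arm: Moves the arm, as the interface text tells. Its arguments: {"type":"object","properties":{"steps":{"type":"array","items":{"type":"object","properties":{"dx":{"type":"number"},"dy":{"type":"number"},"dz":{"type":"number"},"rx":{"type":"number"},"ry":{"type":"number"},"rz":{"type":"number"}}}},"claw":{"type":"number"},"newtons":{"type":"number"}},"required":["steps"]}

```bash
mkdir -p pics
cat > h.py <<'E'
import numpy as np, cv2
from bench import monitor, imaging, hand_in
def grab(name,out=None):
    f=imaging.grab_frame(name)
    if out: cv2.imwrite(out,np.ascontiguousarray(f["image"][:,:,::-1]))
    return f
def KR(f):
    K=np.array([[f["fx"],0,f["cx"]],[0,f["fy"],f["cy"]],[0,0,1.]])
    R=cv2.Rodrigues(np.array(f["rvec"],float))[0]; t=np.array(f["tvec"],float).ravel()
    return K,R,t
def ray(f,u,v,z):
    K,R,t=KR(f); d=R.T@np.linalg.inv(K)@np.array([u,v,1.]); c=-R.T@t
    return c+d*(z-c[2])/d[2]
def proj(f,P):
    K,R,t=KR(f); q=(np.atleast_2d(P)@R.T+t)@K.T
    return q[:,:2]/q[:,2:]
E
python3 - <<'E'
from h import *
for n in("top","side"):
    f=grab(n,f"pics/{n}0.png"); K,R,t=KR(f); print(n,K,(-R.T@t).round(3),R.round(2).tolist())
print(monitor.get_obs())
E
```

```text
top [[428.50310349   0.         286.59137556]
 [  0.         428.50310349 203.5665646 ]
 [  0.           0.           1.        ]] [ 0.343 -0.011  1.248] [[0.03, -1.0, -0.02], [-0.99, -0.03, -0.15], [0.15, 0.03, -0.99]]
side [[457.21183026   0.         269.94707997]
 [  0.         457.21183026 198.28344489]
 [  0.           0.           1.        ]] [0.387 0.786 0.91 ] [[-0.99, -0.14, 0.01], [-0.11, 0.71, -0.7], [0.09, -0.69, -0.72]]
{'time': 0.1, 'joint_pos': array([ 1.25649781,  0.41788558, -0.01030972,  1.61404524,  0.00469375,
        1.11070495, -0.05304016]), 'qvel': array([-0.00017668, -0.00050503, -0.00082823, -0.00078357, -0.00044455,
        0.00079507, -0.0006343 ]), 'joint_torque': array([ 6.53348288e-04, -8.52569675e+01,  6.39656223e-01, -4.26691175e+01,
       -4.88634466e-02,  1.64090336e-02,  4.03695935e-05]), 'eef_pos': array([ 0.16830929, -0.60160291,  0.21293462]), 'tool_rot': array([-3.14057608e+00,  7.36013886e-05,  2.72769459e-01]), 'force': array([-0.51023756, -0.53108408, -0.15498536]), 'ft_torque': array([-0.02273109, -0.00735949, -0.04335248]), 'width': 0.09396701907983719}
```

View pics/top0.png

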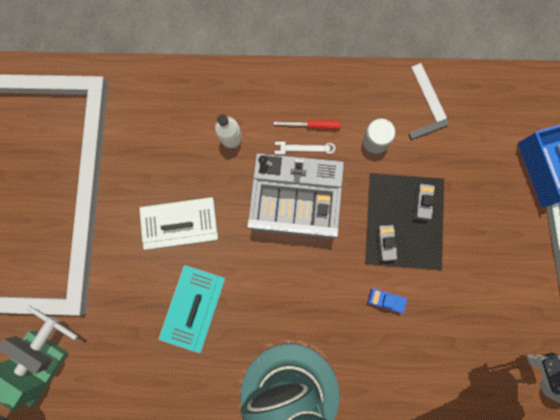

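View pics/side0.png

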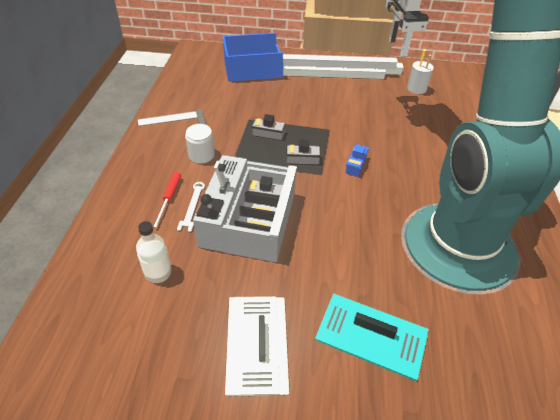

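The top view shows one charged pack in the rightmost bay (322,207), which is bay0. Two packs wait on the mat at (425,200) and (388,242), and a blue look-alike is at (388,300). The cover is at (178,223). I'll zoom in for exact positions.

Run:
```python
import cv2
t=cv2.imread('pics/top0.png')
def c(n,x0,y0,w,h,k): cv2.imwrite(n,cv2.resize(t[y0:y0+h,x0:x0+w],None,fx=k,fy=k,interpolation=cv2.INTER_CUBIC))
c('pics/c1.png',240,145,110,95,7); c('pics/c2.png',360,165,95,110,5); c('pics/c3.png',130,190,95,65,8)
```

```text
(no output)
```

View pics/c1.png

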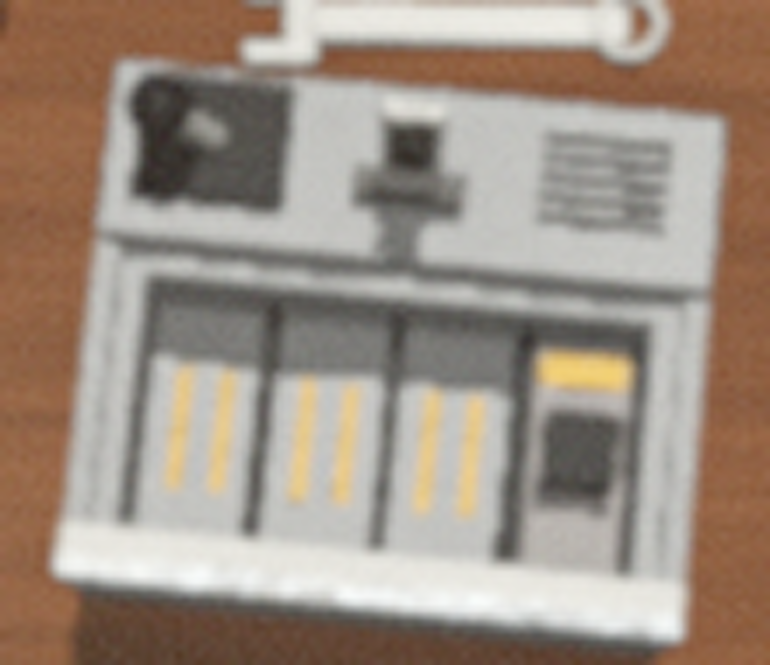

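View pics/c2.png

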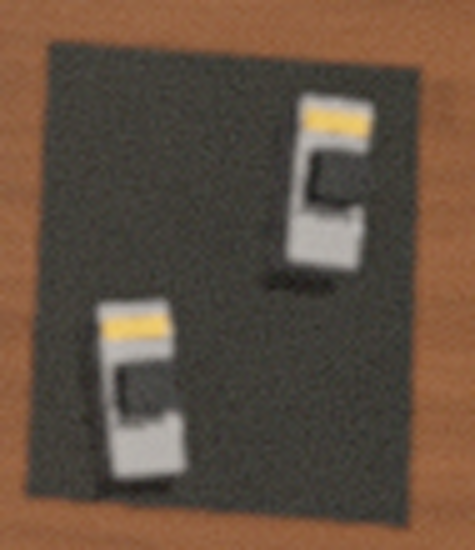

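View pics/c3.png

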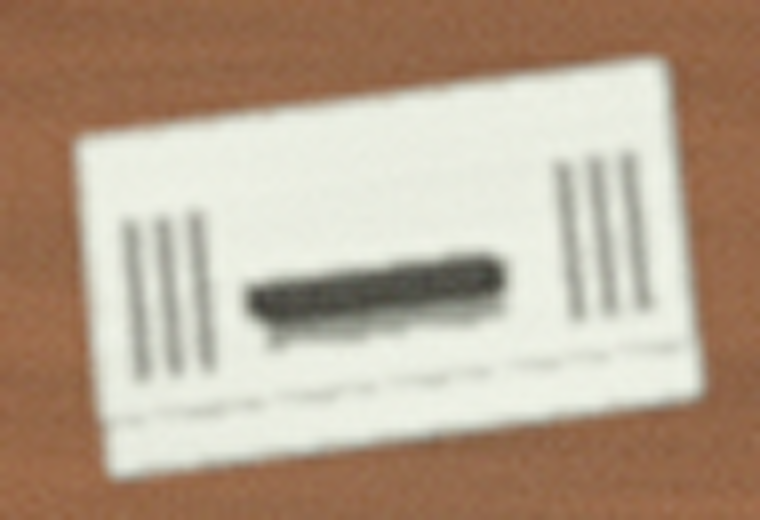

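```bash
cat >> h.py <<'E'
from scipy.optimize import least_squares
def T(p,q):
    c,s=np.cos(p[2]),np.sin(p[2]); q=np.atleast_2d(np.array(q,float))
    return np.c_[p[0]+c*q[:,0]-s*q[:,1],p[1]+s*q[:,0]+c*q[:,1],q[:,2]]
def fit(obs,p0):
    "obs: list of (frame, model pts Nx3, px Nx2)"
    fun=lambda p: np.concatenate([(proj(f,T(p,m))-u).ravel() for f,m,u in obs])
    r=least_squares(fun,p0); return r.x, r.fun.reshape(-1,2)
def up(px,x0,y0,k): return (np.array(px,float)+.5)/k-.5+[x0,y0]
H=.001
packtop=np.array([[48,20,40],[48,-20,40],[-48,-20,40],[-48,20,40]])*H
E
cat > f0.py <<'E'
from h import *
f=grab("top"); g=grab("side")
cm=np.array([[122,120,105],[122,-120,105],[52,-120,105],[52,120,105],[-62,120,103],[-62,-120,103]])*H
P={}
P['ch']=fit([(f,cm,up([(118,60),(725,118),(708,293),(98,235),(60,522),(690,580)],240,145,7))],[.5,0,0])
P['A']=fit([(f,packtop,up([(303,95),(373,102),(360,270),(287,262)],360,165,5))],[.4,-.3,0])
P['B']=fit([(f,packtop,up([(98,303),(170,302),(187,472),(113,480)],360,165,5))],[.4,-.3,0])
P['mat']=fit([(f,np.array([[135,110,1],[135,-110,1],[-135,-110,1],[-135,110,1]])*H,up([(50,42),(420,68),(408,525),(27,495)],360,165,5))],[.4,-.3,0])
P['lid']=fit([(f,np.array([[61.5,108,9],[61.5,-108,9],[-61.5,-108,5],[-61.5,108,5]])*H,up([(75,135),(668,58),(705,398),(110,478)],130,190,8))],[.4,.3,0])
for k,(p,r) in P.items(): print(k,p.round(4),r.round(1).tolist())
im=g["image"][:,:,::-1].copy(); im=cv2.resize(im,None,fx=2,fy=2)
M={'ch':cm,'A':packtop,'B':packtop,'lid':np.array([[61.5,108,9],[61.5,-108,9],[-61.5,-108,5],[-61.5,108,5]])*H,'mat':np.array([[135,110,1],[135,-110,1],[-135,-110,1],[-135,110,1]])*H}
for k in M:
    for q in proj(g,T(P[k][0],M[k])): cv2.circle(im,tuple(int(v) for v in np.round((q+.5)*2-.5)),2,(0,0,255),-1)
cv2.imwrite('pics/ov1.png',im[200:760,350:720]); cv2.imwrite('pics/ov2.png',im[540:800,400:800])
cv2.imwrite('pics/ov1.png',im[190:550,370:720].repeat(2,0).repeat(2,1)[:600*2,:800][:600+100])
E
python3 f0.py
```

```text
ch [ 0.5241 -0.0031 -0.0714] [[-0.3, -0.0], [0.1, -0.3], [0.5, -0.2], [-0.3, -0.2], [0.5, 0.2], [-0.5, 0.6]]
A [ 0.5435 -0.3724 -0.1002] [[-0.1, -0.0], [-0.0, 0.3], [-0.1, -0.1], [0.2, -0.2]]
B [ 0.4235 -0.2652  0.0865] [[0.1, 0.5], [-0.1, -0.1], [-0.2, 0.2], [0.2, -0.6]]
mat [ 0.4913 -0.3223 -0.0497] [[-0.5, -0.7], [0.5, -0.5], [0.6, 0.6], [-0.6, 0.5]]
lid [0.4657 0.338  0.1601] [[0.9, 0.6], [-0.6, 0.5], [-0.5, -0.4], [0.3, -0.6]]
```

View pics/ov1.png

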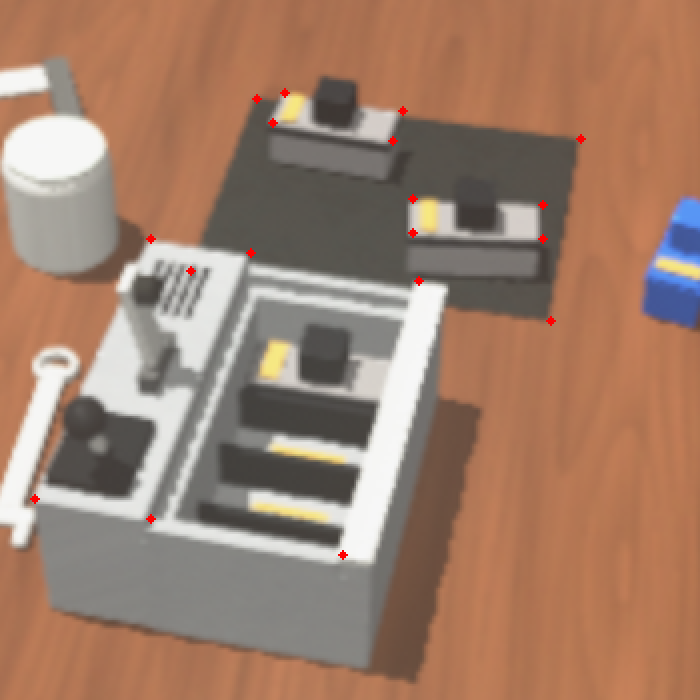

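View pics/ov2.png

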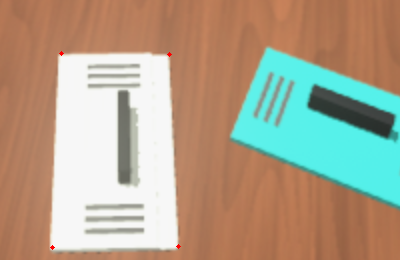

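The overlay fits both views to about 1 px. Since old0's bay has a side wall, I'll grip every neck with the jaws along the pack's length. I'll start with pack A on the mat.

```bash
cat >> h.py <<'E'
from scipy.spatial.transform import Rotation as Ro
CH=[.5241,-.0031,-.0714]
def Rt(yaw,tilt=0):
    "tool down, jaws along heading yaw; tilt = nose-up of heading direction (far edge up)"
    return Ro.from_euler('z',yaw)*Ro.from_euler('y',-tilt)*Ro.from_euler('z',np.pi/2)*Ro.from_euler('x',np.pi)
def go(pos,yaw,tilt=0):
    o=monitor.get_obs(); R0=Ro.from_euler('xyz',o["tool_rot"])
    d=R0.inv().apply(np.array(pos)-o["eef_pos"]); r=(R0.inv()*Rt(yaw,tilt)).as_rotvec(degrees=True)
    print('t',round(o["time"],2),'pos',o["eef_pos"].round(4),'rot',o["tool_rot"].round(3),'F',o["force"].round(1),'w',round(o["width"],4))
    print('d',d.round(4),'r',r.round(2))
E
python3 -c "
from h import *
go([.5435,-.3724,.14],-.1002)"
```

```text
t 0.2 pos [ 0.1683 -0.6017  0.2131] rot [-3.141  0.     0.273] F [ 1.2 -0.1  1. ] w 0.0936
d [ 0.4231 -0.1197  0.0731] r [-4.000e-02 -2.000e-02 -6.863e+01]
```

{"name": "step_arm", "arguments": {
  "steps": [
    {"dx": 0.423,"dy": -0.12,"dz": 0.073,"rz": -68.6},
    {"dx": 0.423,"dy": -0.12,"dz": 0.073,"rz": -68.6},
    {"dx": 0.423,"dy": -0.12,"dz": 0.073,"rz": -68.6},
    {"dx": 0.423,"dy": -0.12,"dz": 0.073,"rz": -68.6},
    {"dx": 0.423,"dy": -0.12,"dz": 0.073,"rz": -68.6},
    {"dx": 0.423,"dy": -0.12,"dz": 0.073,"rz": -68.6},
    {"dx": 0.423,"dy": -0.12,"dz": 0.073,"rz": -68.6},
    {"dx": 0.423,"dy": -0.12,"dz": 0.073,"rz": -68.6},
    {"dx": 0.423,"dy": -0.12,"dz": 0.073,"rz": -68.6},
    {"dx": 0.423,"dy": -0.12,"dz": 0.073,"rz": -68.6}
  ],
  "claw": 0.06,
  "newtons": 25
}}

```text
$.steps[0]: bad value
```

```bash
python3 -c "
from h import *
go([.5435,-.3724,.052],-.1002); print(monitor.get_obs()['joint_pos'].round(2)); grab('top','pics/t1.png');grab('side','pics/s1.png')"
```

```text
t 0.2 pos [ 0.1683 -0.6017  0.2131] rot [-3.141  0.     0.273] F [ 1.2 -0.1  1. ] w 0.0936
d [ 0.4231 -0.1196  0.1611] r [-4.000e-02 -2.000e-02 -6.863e+01]
[ 1.26  0.42 -0.01  1.61  0.    1.11 -0.05]
```

View pics/s1.png

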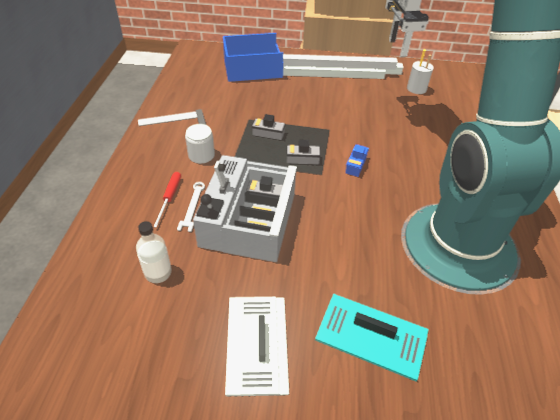

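The arm hasn't moved because the call was refused. I'll retry with all six keys filled in.

{"name": "step_arm", "arguments": {
  "steps": [
    {"dx": 0.04,"dy": -0.012,"dz": 0.007,"rx": 0,"ry": 0,"rz": -6.8}
  ],
  "claw": 0.06,
  "newtons": 25
}}

```text
time: 0.4
eef_pos: [0.1994, -0.5819, 0.2066]
tool_rot: [3.141, 0.002, 0.385]
force: [0.9, -0.9, 0.1]
width: 0.0892
```

{"name": "step_arm", "arguments": {
  "steps": [
    {"dx": 0.38,"dy": -0.15,"dz": 0.066,"rx": 0,"ry": 0,"rz": -62}
  ]
}}

```text
time: 0.5
eef_pos: [0.2392, -0.5458, 0.1978]
tool_rot: [3.141, 0.001, 0.543]
force: [1.1, -0.6, -0.7]
width: 0.0815
```

```bash
python3 -c "
from h import *
go([.5435,-.3724,.14],-.1002)"
```

```text
t 0.5 pos [ 0.2392 -0.5458  0.1978] rot [3.141e+00 1.000e-03 5.430e-01] F [ 1.1 -0.6 -0.7] w 0.0815
d [0.3501 0.0089 0.0575] r [-2.000e-02  5.000e-02 -5.313e+01]
```

Large shifts work as long as all six keys are present.

{"name": "step_arm", "arguments": {
  "steps": [
    {"dx": 0.35,"dy": 0.009,"dz": 0.0575,"rx": 0,"ry": 0,"rz": -53.1},
    {"dx": 0.35,"dy": 0.009,"dz": 0.0575,"rx": 0,"ry": 0,"rz": -53.1},
    {"dx": 0.35,"dy": 0.009,"dz": 0.0575,"rx": 0,"ry": 0,"rz": -53.1},
    {"dx": 0.35,"dy": 0.009,"dz": 0.0575,"rx": 0,"ry": 0,"rz": -53.1},
    {"dx": 0.35,"dy": 0.009,"dz": 0.0575,"rx": 0,"ry": 0,"rz": -53.1},
    {"dx": 0.35,"dy": 0.009,"dz": 0.0575,"rx": 0,"ry": 0,"rz": -53.1},
    {"dx": 0.35,"dy": 0.009,"dz": 0.0575,"rx": 0,"ry": 0,"rz": -53.1},
    {"dx": 0.35,"dy": 0.009,"dz": 0.0575,"rx": 0,"ry": 0,"rz": -53.1},
    {"dx": 0.35,"dy": 0.009,"dz": 0.0575,"rx": 0,"ry": 0,"rz": -53.1},
    {"dx": 0.35,"dy": 0.009,"dz": 0.0575,"rx": 0,"ry": 0,"rz": -53.1}
  ]
}}

```text
time: 1.5
eef_pos: [0.5425, -0.3736, 0.14]
tool_rot: [-3.14, 0.001, 1.469]
force: [-0.5, -0.1, -0.7]
width: 0.0601
```

```bash
python3 -c "
from h import *
go([.5435,-.3724,.052],-.1002); print(monitor.get_obs()['joint_pos'].round(2)); grab('top','pics/t1.png');grab('side','pics/s2.png')"
```

```text
t 1.5 pos [ 0.5425 -0.3736  0.14  ] rot [-3.140e+00  1.000e-03  1.469e+00] F [-0.5 -0.1 -0.7] w 0.0601
d [0.0014 0.001  0.088 ] r [-0.07  0.07 -0.12]
[ 0.8   0.57 -0.35  1.58  0.22  1.03  0.29]
```

View pics/s2.png

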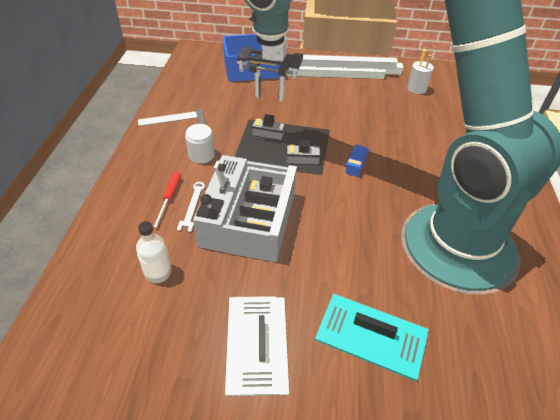

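The jaws are above pack A at (268,128), opening along its length. I'll descend, grip and lift.

{"name": "step_arm", "arguments": {
  "steps": [
    {"dx": 0.001,"dy": 0.001,"dz": 0.03,"rx": 0,"ry": 0,"rz": 0},
    {"dx": 0.001,"dy": 0.001,"dz": 0.06,"rx": 0,"ry": 0,"rz": 0},
    {"dx": 0.001,"dy": 0.001,"dz": 0.08,"rx": 0,"ry": 0,"rz": 0},
    {"dx": 0.001,"dy": 0.001,"dz": 0.088,"rx": 0,"ry": 0,"rz": 0},
    {"dx": 0.001,"dy": 0.001,"dz": 0.088,"rx": 0,"ry": 0,"rz": 0},
    {"dx": 0.001,"dy": 0.001,"dz": 0.088,"rx": 0,"ry": 0,"rz": 0}
  ]
}}

```text
time: 2.2
eef_pos: [0.5435, -0.3739, 0.0536]
tool_rot: [3.141, 0.002, 1.467]
force: [0.1, -0.5, 1.3]
width: 0.0602
```

{"name": "step_arm", "arguments": {
  "steps": [
    {"dx": 0,"dy": 0,"dz": 0,"rx": 0,"ry": 0,"rz": 0},
    {"dx": 0,"dy": 0,"dz": 0,"rx": 0,"ry": 0,"rz": 0},
    {"dx": 0,"dy": 0,"dz": 0,"rx": 0,"ry": 0,"rz": 0},
    {"dx": 0,"dy": 0,"dz": 0,"rx": 0,"ry": 0,"rz": 0},
    {"dx": 0,"dy": 0,"dz": 0,"rx": 0,"ry": 0,"rz": 0},
    {"dx": 0,"dy": 0,"dz": 0,"rx": 0,"ry": 0,"rz": 0},
    {"dx": 0,"dy": 0,"dz": 0,"rx": 0,"ry": 0,"rz": 0}
  ],
  "claw": 0.02
}}

```text
time: 2.9
eef_pos: [0.5437, -0.374, 0.0538]
tool_rot: [3.141, 0.002, 1.467]
force: [-1.2, 0.7, 4.8]
width: 0.0298
```

{"name": "step_arm", "arguments": {
  "steps": [
    {"dx": 0,"dy": 0,"dz": -0.02,"rx": 0,"ry": 0,"rz": 0},
    {"dx": 0,"dy": 0,"dz": -0.05,"rx": 0,"ry": 0,"rz": 0},
    {"dx": 0,"dy": 0,"dz": -0.09,"rx": 0,"ry": 0,"rz": 0},
    {"dx": 0,"dy": 0,"dz": -0.13,"rx": 0,"ry": 0,"rz": 0},
    {"dx": 0,"dy": 0,"dz": -0.13,"rx": 0,"ry": 0,"rz": 0},
    {"dx": 0,"dy": 0,"dz": -0.13,"rx": 0,"ry": 0,"rz": 0}
  ]
}}

```text
time: 3.5
eef_pos: [0.5434, -0.3737, 0.1837]
tool_rot: [3.141, 0.003, 1.467]
force: [-0.1, -0.6, -4.4]
width: 0.0297
```

```bash
python3 -c "
from h import *
b=T(CH,[[-.009,-.026,0]])[0]; print(b)
go([b[0],b[1],.195],CH[2]); print(monitor.get_obs()['joint_pos'].round(2)); grab('side','pics/s3.png')"
```

```text
[ 0.51326811 -0.0283917   0.        ]
t 3.5 pos [ 0.5434 -0.3737  0.1837] rot [3.141e+00 3.000e-03 1.467e+00] F [-0.1 -0.6 -4.4] w 0.0297
d [ 0.3403 -0.0658 -0.0123] r [ 0.04  0.16 -1.86]
[ 0.81  0.53 -0.36  1.54  0.2   1.11  0.3 ]
```

View pics/s3.png

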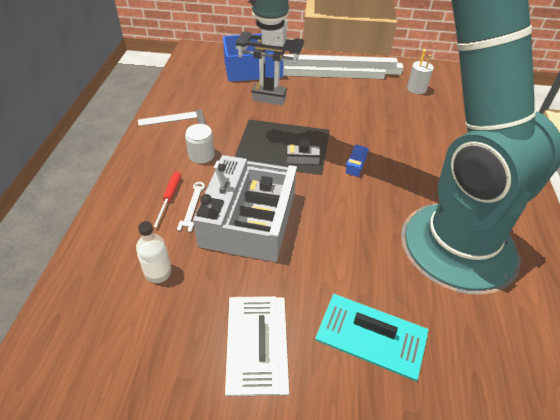

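Pack A is held at (268,95). Next I'll carry it over bay1.

{"name": "step_arm", "arguments": {
  "steps": [
    {"dx": 0.04,"dy": -0.008,"dz": -0.012,"rx": 0,"ry": 0,"rz": -1.9},
    {"dx": 0.085,"dy": -0.016,"dz": -0.012,"rx": 0,"ry": 0,"rz": -1.9},
    {"dx": 0.13,"dy": -0.025,"dz": -0.012,"rx": 0,"ry": 0,"rz": -1.9},
    {"dx": 0.175,"dy": -0.034,"dz": -0.012,"rx": 0,"ry": 0,"rz": -1.9},
    {"dx": 0.22,"dy": -0.043,"dz": -0.012,"rx": 0,"ry": 0,"rz": -1.9},
    {"dx": 0.265,"dy": -0.051,"dz": -0.012,"rx": 0,"ry": 0,"rz": -1.9},
    {"dx": 0.31,"dy": -0.06,"dz": -0.012,"rx": 0,"ry": 0,"rz": -1.9},
    {"dx": 0.34,"dy": -0.066,"dz": -0.012,"rx": 0,"ry": 0,"rz": -1.9},
    {"dx": 0.34,"dy": -0.066,"dz": -0.012,"rx": 0,"ry": 0,"rz": -1.9},
    {"dx": 0.34,"dy": -0.066,"dz": -0.012,"rx": 0,"ry": 0,"rz": -1.9}
  ]
}}

```text
time: 4.55
eef_pos: [0.5118, -0.0282, 0.1927]
tool_rot: [-3.138, 0.002, 1.501]
force: [0.4, -0.4, -1.9]
width: 0.0298
```

```bash
cat > v.py <<'E'
import sys
from h import *
n=sys.argv[1]
for c,(x0,y0,w,h) in {'top':(235,140,120,105),'side':(180,90,120,110)}.items():
    f=grab(c); i=f["image"][y0:y0+h,x0:x0+w,::-1]
    cv2.imwrite(f'pics/{n}{c}.png',cv2.resize(i,None,fx=5,fy=5,interpolation=cv2.INTER_CUBIC))
E
python3 v.py a; python3 -c "
from h import *
b=T(CH,[[-.009,-.026,0]])[0]
go([b[0],b[1],.15],CH[2])"
```

```text
t 4.65 pos [ 0.5122 -0.0295  0.193 ] rot [-3.139e+00  2.000e-03  1.499e+00] F [ 0.4  0.  -3.7] w 0.0298
d [0.0012 0.0011 0.043 ] r [-0.15  0.1  -0.03]
```

View pics/atop.png

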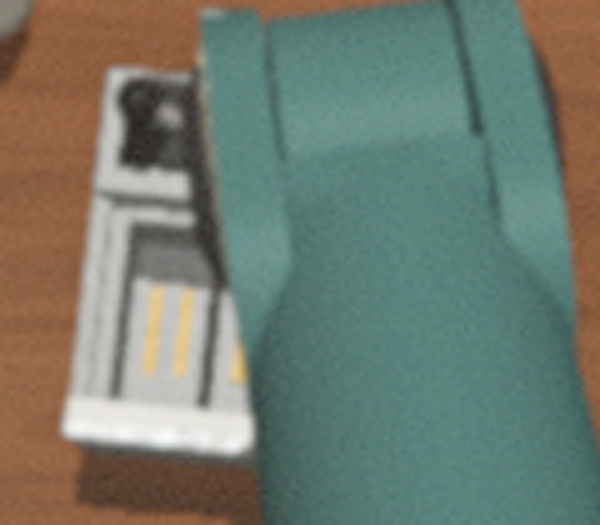

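View pics/aside.png

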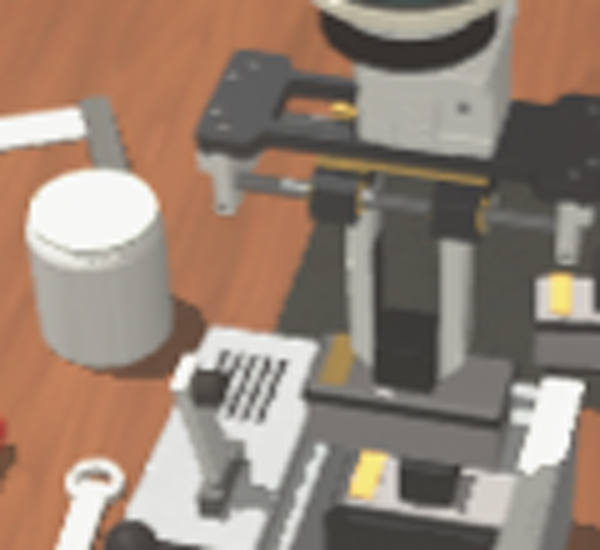

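Run:
```python
from h import *
f=grab('side'); m=packtop+[0,0,.1392]
p,r=fit([(f,m,up([(333,333),(513,365),(500,415),(308,390)],180,90,5))],[.51,-.03,-.07]); print(p,r.round(1))
i=f["image"][90:200,180:300,::-1]; i=cv2.resize(i,None,fx=6,fy=6,interpolation=cv2.INTER_CUBIC)
b=T(CH,[[-.009,-.026,0]])[0]
o=monitor.get_obs()['eef_pos']
for d,c in((T([o[0],o[1],CH[2]],m),(0,0,255)),):
    for q in np.r_[proj(f,d),proj(f,d-[0,0,.04])]: cv2.circle(i,tuple(int(v) for v in np.round((q+.5-[180,90])*6-.5)),3,c,-1)
cv2.imwrite('pics/a2.png',i[200:600])
```

```text
[ 0.51144606 -0.02614225 -1.54897984] [[ 10.7  -5.7]
 [ -9.2 -10.6]
 [-11.4   5.9]
 [ 10.    9.3]]
```

View pics/a2.png

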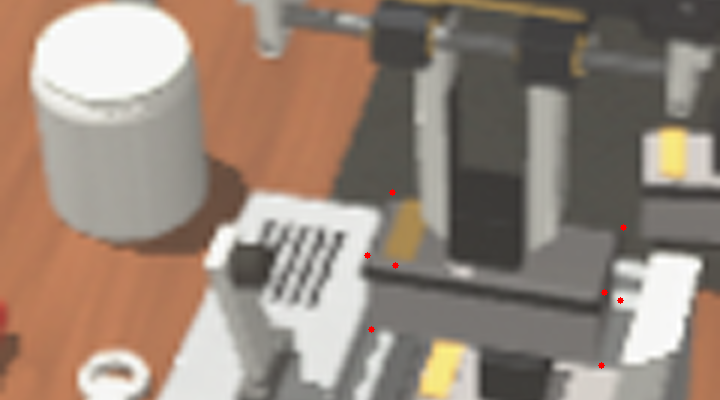

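Run:
```python
from h import *
f=grab('side'); i=f["image"][125:165,235:290,::-1]
cv2.imwrite('pics/a3.png',cv2.resize(i,None,fx=14,fy=14,interpolation=cv2.INTER_LINEAR))
```

```text
(no output)
```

View pics/a3.png

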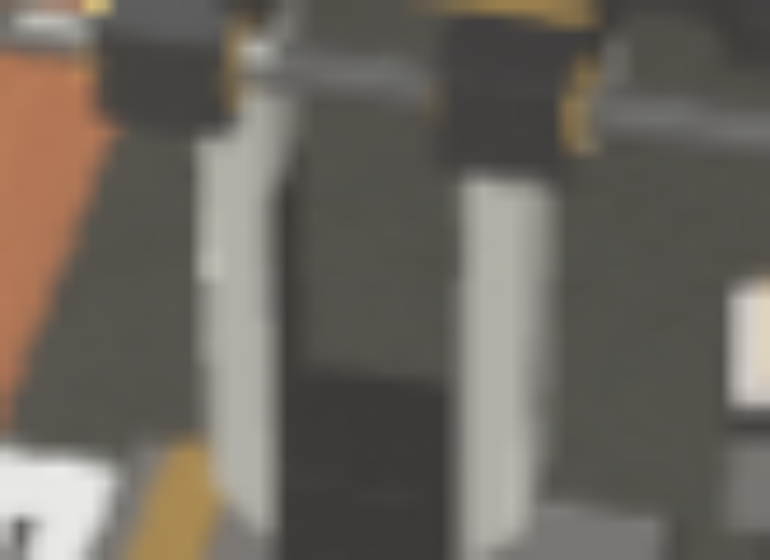

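Run:
```python
from h import *
f=grab('side'); i=f["image"][150:192,235:290,::-1]
cv2.imwrite('pics/a4.png',cv2.resize(i,None,fx=14,fy=14,interpolation=cv2.INTER_CUBIC))
```

```text
(no output)
```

View pics/a4.png

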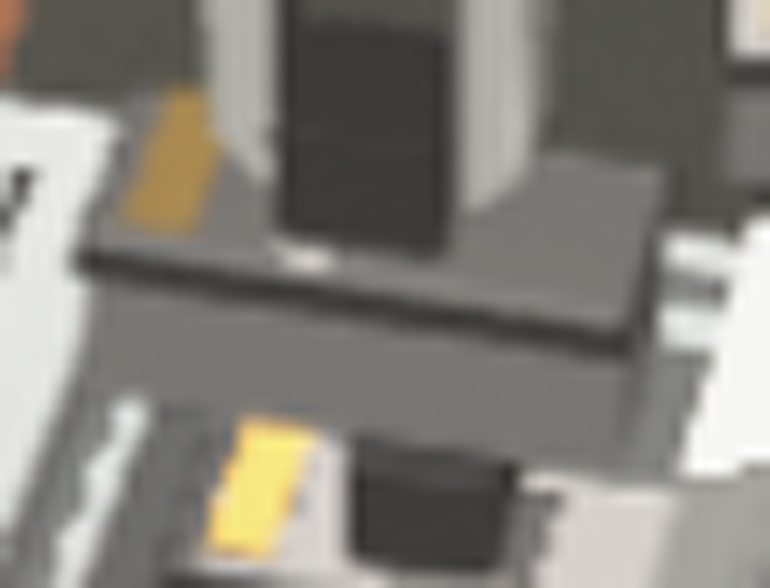

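Run:
```python
from h import *
f=grab('side')
u=up([(85,248),(130,100),(665,170),(640,330),(635,462)],235,150,14)
m=np.r_[packtop,[[-.048,.02,0]]]+[0,0,.1392]
p,r=fit([(f,m,u)],[.51,-.03,-.07]); print(p,r.round(1).tolist())
fun=lambda q:(proj(f,T(q[:3],m+[0,0,q[3]]))-u).ravel()
s=least_squares(fun,[.51,-.03,-.07,0]); print(s.x,s.fun.round(1))
b=T(CH,[[-.009,-.026,0]])[0];print(b)
# charger in side view
c=[(120,240)]
```

```text
[ 0.51321975 -0.02554491 -0.01454231] [[-0.3, 0.1], [-0.2, -0.1], [0.6, -0.7], [0.0, -1.1], [-0.1, 1.7]]
[ 0.51583475 -0.04368852 -0.01277388 -0.01669245] [ 0.3  0.2  0.2  0.2  0.2 -0.5 -0.3 -1.1 -0.4  1.3]
[ 0.51326811 -0.0283917   0.        ]
```

```bash
python3 -c "
from h import *
b=T(CH,[[-.009,-.028,0]])[0]
go([b[0],b[1],.12],CH[2])"
```

```text
t 4.85 pos [ 0.5125 -0.0292  0.1937] rot [-3.140e+00  2.000e-03  1.499e+00] F [ 0.4 -0.6 -3.5] w 0.0299
d [-0.001   0.0009  0.0737] r [-0.08  0.1  -0.04]
```

{"name": "step_arm", "arguments": {
  "steps": [
    {"dx": -0.001,"dy": 0.001,"dz": 0.02,"rx": 0,"ry": 0,"rz": 0},
    {"dx": -0.001,"dy": 0.001,"dz": 0.04,"rx": 0,"ry": 0,"rz": 0},
    {"dx": -0.001,"dy": 0.001,"dz": 0.055,"rx": 0,"ry": 0,"rz": 0},
    {"dx": -0.001,"dy": 0.001,"dz": 0.065,"rx": 0,"ry": 0,"rz": 0},
    {"dx": -0.001,"dy": 0.001,"dz": 0.074,"rx": 0,"ry": 0,"rz": 0},
    {"dx": -0.001,"dy": 0.001,"dz": 0.074,"rx": 0,"ry": 0,"rz": 0}
  ]
}}

```text
time: 5.45
eef_pos: [0.5129, -0.0305, 0.1189]
tool_rot: [-3.139, 0.002, 1.499]
force: [0.4, -0.0, -4.4]
width: 0.0301
```

```bash
python3 v.py b; python3 -c "
from h import *
b=T(CH,[[-.009,-.028,0]])[0]
go([b[0],b[1],.08],CH[2])"
```

```text
t 5.55 pos [ 0.5135 -0.0304  0.12  ] rot [-3.140e+00  2.000e-03  1.499e+00] F [ 0.4 -0.3 -3.6] w 0.03
d [ 0.     -0.0003  0.04  ] r [-0.06  0.1  -0.03]
```

View pics/bside.png

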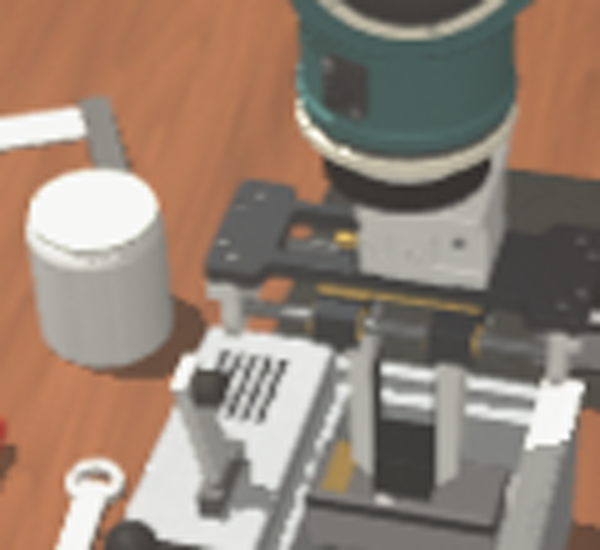

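The pack is inside the rim with no contact force. I'll keep lowering it.

{"name": "step_arm", "arguments": {
  "steps": [
    {"dx": 0,"dy": 0,"dz": 0.01,"rx": 0,"ry": 0,"rz": 0},
    {"dx": 0,"dy": 0,"dz": 0.02,"rx": 0,"ry": 0,"rz": 0},
    {"dx": 0,"dy": 0,"dz": 0.028,"rx": 0,"ry": 0,"rz": 0},
    {"dx": 0,"dy": 0,"dz": 0.034,"rx": 0,"ry": 0,"rz": 0},
    {"dx": 0,"dy": 0,"dz": 0.034,"rx": 0,"ry": 0,"rz": 0}
  ]
}}

```text
time: 6.05
eef_pos: [0.513, -0.0304, 0.085]
tool_rot: [-3.139, 0.001, 1.499]
force: [-0.2, 0.9, -3.1]
width: 0.0295
```

{"name": "step_arm", "arguments": {
  "steps": [
    {"dx": 0,"dy": 0,"dz": 0.006,"rx": 0,"ry": 0,"rz": 0},
    {"dx": 0,"dy": 0,"dz": 0.012,"rx": 0,"ry": 0,"rz": 0},
    {"dx": 0,"dy": 0,"dz": 0.017,"rx": 0,"ry": 0,"rz": 0},
    {"dx": 0,"dy": 0,"dz": 0.02,"rx": 0,"ry": 0,"rz": 0},
    {"dx": 0,"dy": 0,"dz": 0.02,"rx": 0,"ry": 0,"rz": 0}
  ]
}}

```text
time: 6.55
eef_pos: [0.5127, -0.0305, 0.065]
tool_rot: [-3.139, 0.002, 1.499]
force: [-3.9, -1.6, 1.2]
width: 0.0296
```

```bash
python3 v.py c
```

```text
(no output)
```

View pics/cside.png

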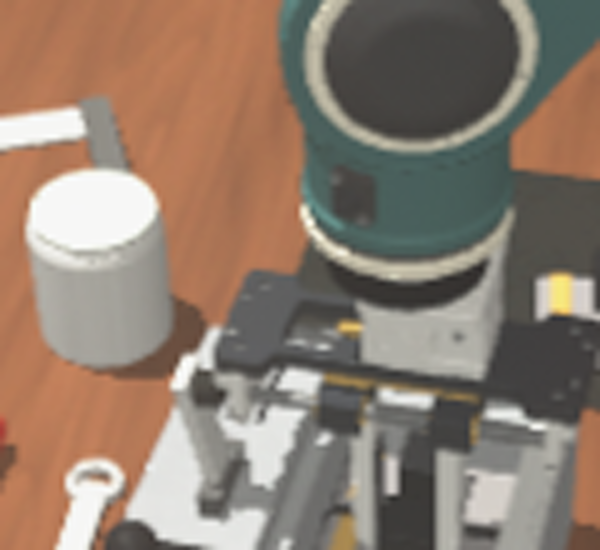

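It's on the floor: the force reads +1.2 N and z is 65 mm. I'll release and rise, then recheck pack B.

{"name": "step_arm", "arguments": {
  "steps": [
    {"dx": 0,"dy": 0,"dz": 0,"rx": 0,"ry": 0,"rz": 0},
    {"dx": 0,"dy": 0,"dz": 0,"rx": 0,"ry": 0,"rz": 0},
    {"dx": 0,"dy": 0,"dz": 0,"rx": 0,"ry": 0,"rz": 0},
    {"dx": 0,"dy": 0,"dz": 0,"rx": 0,"ry": 0,"rz": 0},
    {"dx": 0,"dy": 0,"dz": -0.03,"rx": 0,"ry": 0,"rz": 0},
    {"dx": 0,"dy": 0,"dz": -0.07,"rx": 0,"ry": 0,"rz": 0},
    {"dx": 0,"dy": 0,"dz": -0.11,"rx": 0,"ry": 0,"rz": 0},
    {"dx": 0,"dy": 0,"dz": -0.13,"rx": 0,"ry": 0,"rz": 0},
    {"dx": 0,"dy": 0,"dz": -0.13,"rx": 0,"ry": 0,"rz": 0}
  ],
  "claw": 0.058
}}

```text
time: 7.55
eef_pos: [0.5147, -0.0303, 0.1979]
tool_rot: [3.139, 0.002, 1.499]
force: [1.0, -0.1, -0.7]
width: 0.0577
```

```bash
python3 v.py d; python3 -c "
from h import *
go([.4235,-.267,.14],.0865);f=grab('top','pics/t3.png')
i=f['image'][165:275,360:455,::-1]; cv2.imwrite('pics/dm.png',cv2.resize(i,None,fx=5,fy=5,interpolation=cv2.INTER_CUBIC))"
```

```text
t 7.65 pos [ 0.5132 -0.0304  0.195 ] rot [-3.139e+00  2.000e-03  1.499e+00] F [-0.9 -0.4 -1. ] w 0.0583
d [-0.2424 -0.0723  0.0556] r [-0.13  0.1  -9.09]
```

View pics/dside.png

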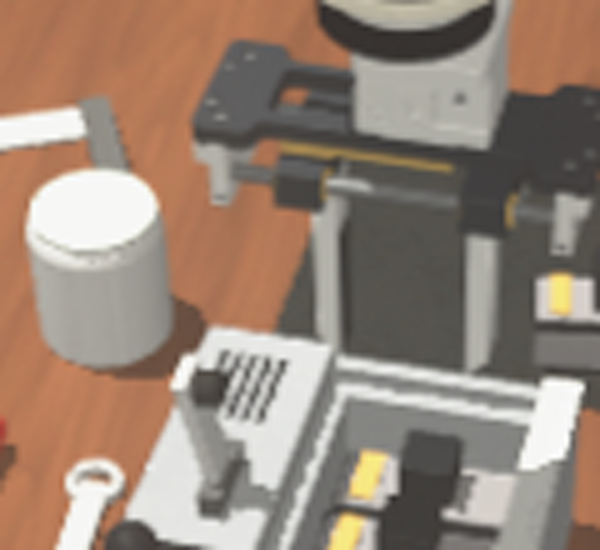

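View pics/dm.png

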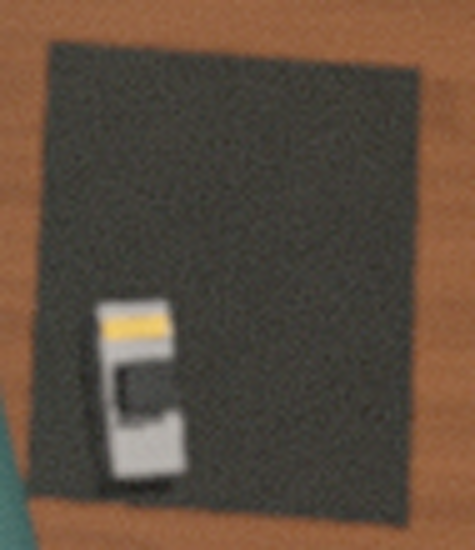

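{"name": "step_arm", "arguments": {
  "steps": [
    {"dx": -0.05,"dy": -0.015,"dz": 0,"rx": 0,"ry": 0,"rz": -3},
    {"dx": -0.1,"dy": -0.03,"dz": 0,"rx": 0,"ry": 0,"rz": -6},
    {"dx": -0.15,"dy": -0.045,"dz": 0,"rx": 0,"ry": 0,"rz": -9.1},
    {"dx": -0.195,"dy": -0.06,"dz": 0,"rx": 0,"ry": 0,"rz": -9.1},
    {"dx": -0.23,"dy": -0.07,"dz": 0.02,"rx": 0,"ry": 0,"rz": -9.1},
    {"dx": -0.241,"dy": -0.072,"dz": 0.05,"rx": 0,"ry": 0,"rz": -9.1},
    {"dx": -0.241,"dy": -0.072,"dz": 0.055,"rx": 0,"ry": 0,"rz": -9.1},
    {"dx": -0.241,"dy": -0.072,"dz": 0.055,"rx": 0,"ry": 0,"rz": -9.1},
    {"dx": -0.241,"dy": -0.072,"dz": 0.055,"rx": 0,"ry": 0,"rz": -9.1}
  ]
}}

```text
time: 8.6
eef_pos: [0.4245, -0.2644, 0.1407]
tool_rot: [-3.138, 0.001, 1.66]
force: [-0.5, 0.4, -0.4]
width: 0.0577
```

```bash
python3 -c "
from h import *
go([.4235,-.2652,.053],.0865);f=grab('side','pics/s5.png')"
```

```text
t 8.6 pos [ 0.4245 -0.2644  0.1407] rot [-3.138e+00  1.000e-03  1.660e+00] F [-0.5  0.4 -0.4] w 0.0577
d [-0.0007 -0.0008  0.0877] r [-0.18  0.06  0.14]
```

View pics/s5.png

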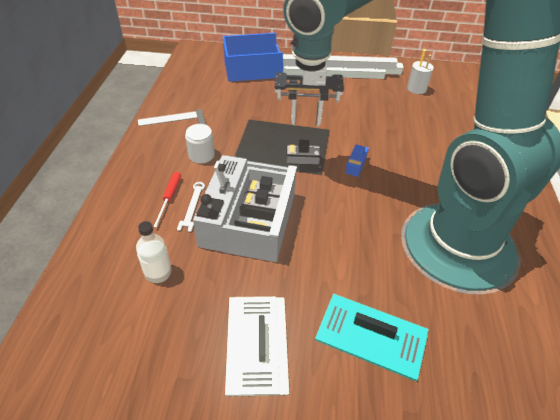

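The gripper is over pack B at (303,152).

{"name": "step_arm", "arguments": {
  "steps": [
    {"dx": -0.001,"dy": -0.001,"dz": 0.03,"rx": 0,"ry": 0,"rz": 0},
    {"dx": -0.001,"dy": -0.001,"dz": 0.06,"rx": 0,"ry": 0,"rz": 0},
    {"dx": -0.001,"dy": -0.001,"dz": 0.08,"rx": 0,"ry": 0,"rz": 0},
    {"dx": -0.001,"dy": -0.001,"dz": 0.088,"rx": 0,"ry": 0,"rz": 0},
    {"dx": -0.001,"dy": -0.001,"dz": 0.088,"rx": 0,"ry": 0,"rz": 0},
    {"dx": -0.001,"dy": -0.001,"dz": 0.088,"rx": 0,"ry": 0,"rz": 0}
  ]
}}

```text
time: 9.25
eef_pos: [0.4242, -0.2659, 0.0541]
tool_rot: [-3.14, 0.003, 1.66]
force: [-0.1, 0.5, 0.1]
width: 0.0581
```

{"name": "step_arm", "arguments": {
  "steps": [
    {"dx": 0,"dy": 0,"dz": 0,"rx": 0,"ry": 0,"rz": 0},
    {"dx": 0,"dy": 0,"dz": 0,"rx": 0,"ry": 0,"rz": 0},
    {"dx": 0,"dy": 0,"dz": 0,"rx": 0,"ry": 0,"rz": 0},
    {"dx": 0,"dy": 0,"dz": 0,"rx": 0,"ry": 0,"rz": 0},
    {"dx": 0,"dy": 0,"dz": 0,"rx": 0,"ry": 0,"rz": 0},
    {"dx": 0,"dy": 0,"dz": 0,"rx": 0,"ry": 0,"rz": 0},
    {"dx": 0,"dy": 0,"dz": 0,"rx": 0,"ry": 0,"rz": 0}
  ],
  "claw": 0.02
}}

```text
time: 9.95
eef_pos: [0.4243, -0.266, 0.0544]
tool_rot: [-3.14, 0.003, 1.66]
force: [-1.8, 0.4, 6.9]
width: 0.0298
```

{"name": "step_arm", "arguments": {
  "steps": [
    {"dx": 0,"dy": 0,"dz": -0.02,"rx": 0,"ry": 0,"rz": 0},
    {"dx": 0,"dy": 0,"dz": -0.05,"rx": 0,"ry": 0,"rz": 0},
    {"dx": 0,"dy": 0,"dz": -0.09,"rx": 0,"ry": 0,"rz": 0},
    {"dx": 0,"dy": 0,"dz": -0.13,"rx": 0,"ry": 0,"rz": 0},
    {"dx": 0,"dy": 0,"dz": -0.145,"rx": 0,"ry": 0,"rz": 0},
    {"dx": 0,"dy": 0,"dz": -0.145,"rx": 0,"ry": 0,"rz": 0},
    {"dx": 0,"dy": 0,"dz": -0.145,"rx": 0,"ry": 0,"rz": 0}
  ]
}}

```text
time: 10.65
eef_pos: [0.4239, -0.2654, 0.1984]
tool_rot: [-3.139, 0.002, 1.66]
force: [0.2, -0.5, -5.3]
width: 0.0297
```

```bash
python3 -c "
from h import *
b=T(CH,[[-.009,.0255,0]])[0]
go([b[0],b[1],.195],CH[2])"
```

```text
t 10.65 pos [ 0.4239 -0.2654  0.1984] rot [-3.139e+00  2.000e-03  1.660e+00] F [ 0.2 -0.5 -5.3] w 0.0297
d [0.279  0.1184 0.0025] r [-0.13  0.14  9.2 ]
```

{"name": "step_arm", "arguments": {
  "steps": [
    {"dx": 0.04,"dy": 0.017,"dz": 0.002,"rx": 0,"ry": 0,"rz": 3},
    {"dx": 0.085,"dy": 0.036,"dz": 0.002,"rx": 0,"ry": 0,"rz": 6},
    {"dx": 0.13,"dy": 0.055,"dz": 0.002,"rx": 0,"ry": 0,"rz": 9.2},
    {"dx": 0.175,"dy": 0.074,"dz": 0.002,"rx": 0,"ry": 0,"rz": 9.2},
    {"dx": 0.22,"dy": 0.093,"dz": 0.002,"rx": 0,"ry": 0,"rz": 9.2},
    {"dx": 0.255,"dy": 0.108,"dz": 0.002,"rx": 0,"ry": 0,"rz": 9.2},
    {"dx": 0.279,"dy": 0.118,"dz": 0.002,"rx": 0,"ry": 0,"rz": 9.2},
    {"dx": 0.279,"dy": 0.118,"dz": 0.002,"rx": 0,"ry": 0,"rz": 9.2},
    {"dx": 0.279,"dy": 0.118,"dz": 0.002,"rx": 0,"ry": 0,"rz": 9.2},
    {"dx": 0.279,"dy": 0.118,"dz": 0.002,"rx": 0,"ry": 0,"rz": 9.2}
  ]
}}

```text
time: 11.65
eef_pos: [0.5159, 0.0219, 0.1944]
tool_rot: [-3.138, 0.003, 1.498]
force: [1.0, -0.0, -4.8]
width: 0.0301
```

```bash
python3 -c "
from h import *
b=T(CH,[[-.009,.0255,0]])[0]
go([b[0],b[1],.12],CH[2])"; python3 v.py e
```

```text
t 11.65 pos [0.5159 0.0219 0.1944] rot [-3.138e+00  3.000e-03  1.498e+00] F [ 1.  -0.  -4.8] w 0.0301
d [0.0013 0.0012 0.0744] r [-0.22  0.16 -0.06]
```

View pics/eside.png

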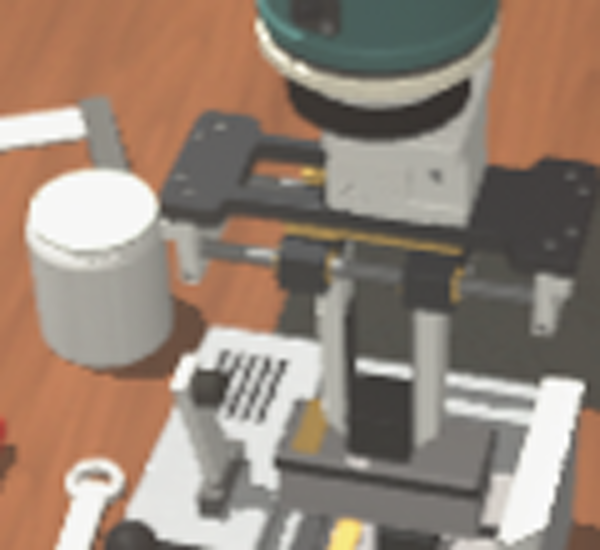

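{"name": "step_arm", "arguments": {
  "steps": [
    {"dx": 0.001,"dy": 0.001,"dz": 0.02,"rx": 0,"ry": 0,"rz": 0},
    {"dx": 0.001,"dy": 0.001,"dz": 0.04,"rx": 0,"ry": 0,"rz": 0},
    {"dx": 0.001,"dy": 0.001,"dz": 0.055,"rx": 0,"ry": 0,"rz": 0},
    {"dx": 0.001,"dy": 0.001,"dz": 0.065,"rx": 0,"ry": 0,"rz": 0},
    {"dx": 0.001,"dy": 0.001,"dz": 0.074,"rx": 0,"ry": 0,"rz": 0},
    {"dx": 0.001,"dy": 0.001,"dz": 0.074,"rx": 0,"ry": 0,"rz": 0}
  ]
}}

```text
time: 12.35
eef_pos: [0.5166, 0.0223, 0.1202]
tool_rot: [-3.138, 0.003, 1.497]
force: [-0.6, -1.2, -4.5]
width: 0.0298
```

```bash
python3 -c "
from h import *
b=T(CH,[[-.009,.0255,0]])[0]
go([b[0],b[1],.065],CH[2])"; python3 v.py f
```

```text
t 12.35 pos [0.5166 0.0223 0.1202] rot [-3.138e+00  3.000e-03  1.497e+00] F [-0.6 -1.2 -4.5] w 0.0298
d [0.0009 0.0005 0.0552] r [-0.23  0.17 -0.11]
```

View pics/fside.png

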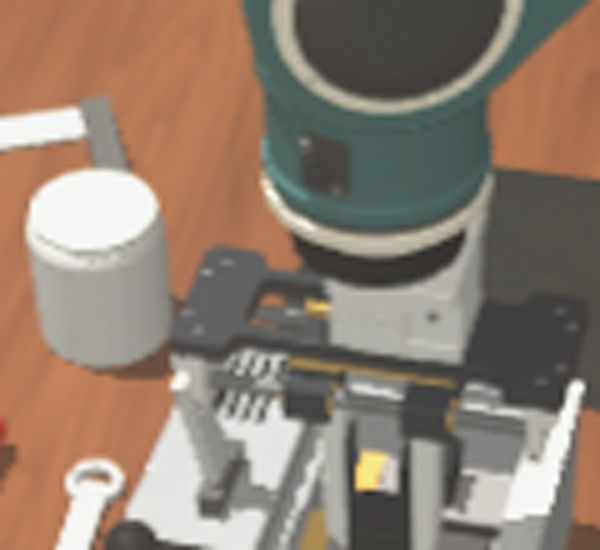

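{"name": "step_arm", "arguments": {
  "steps": [
    {"dx": 0.001,"dy": 0.001,"dz": 0.01,"rx": 0,"ry": 0,"rz": 0},
    {"dx": 0.001,"dy": 0.001,"dz": 0.02,"rx": 0,"ry": 0,"rz": 0},
    {"dx": 0.001,"dy": 0.001,"dz": 0.03,"rx": 0,"ry": 0,"rz": 0},
    {"dx": 0.001,"dy": 0.001,"dz": 0.035,"rx": 0,"ry": 0,"rz": 0},
    {"dx": 0.001,"dy": 0.001,"dz": 0.035,"rx": 0,"ry": 0,"rz": 0}
  ]
}}

```text
time: 12.95
eef_pos: [0.5177, 0.0234, 0.0854]
tool_rot: [-3.137, 0.003, 1.498]
force: [0.2, -0.2, -4.5]
width: 0.0297
```

{"name": "step_arm", "arguments": {
  "steps": [
    {"dx": 0,"dy": 0,"dz": 0.006,"rx": 0,"ry": 0,"rz": 0},
    {"dx": 0,"dy": 0,"dz": 0.012,"rx": 0,"ry": 0,"rz": 0},
    {"dx": 0,"dy": 0,"dz": 0.017,"rx": 0,"ry": 0,"rz": 0},
    {"dx": 0,"dy": 0,"dz": 0.02,"rx": 0,"ry": 0,"rz": 0},
    {"dx": 0,"dy": 0,"dz": 0.02,"rx": 0,"ry": 0,"rz": 0}
  ]
}}

```text
time: 13.45
eef_pos: [0.5173, 0.023, 0.0654]
tool_rot: [-3.137, 0.004, 1.498]
force: [-6.6, -1.4, 5.2]
width: 0.0295
```

{"name": "step_arm", "arguments": {
  "steps": [
    {"dx": 0,"dy": 0,"dz": 0,"rx": 0,"ry": 0,"rz": 0},
    {"dx": 0,"dy": 0,"dz": 0,"rx": 0,"ry": 0,"rz": 0},
    {"dx": 0,"dy": 0,"dz": 0,"rx": 0,"ry": 0,"rz": 0},
    {"dx": 0,"dy": 0,"dz": 0,"rx": 0,"ry": 0,"rz": 0},
    {"dx": 0,"dy": 0,"dz": -0.03,"rx": 0,"ry": 0,"rz": 0},
    {"dx": 0,"dy": 0,"dz": -0.07,"rx": 0,"ry": 0,"rz": 0},
    {"dx": 0,"dy": 0,"dz": -0.09,"rx": 0,"ry": 0,"rz": 0},
    {"dx": 0,"dy": 0,"dz": -0.09,"rx": 0,"ry": 0,"rz": 0}
  ],
  "claw": 0.058
}}

```text
time: 14.25
eef_pos: [0.5195, 0.0235, 0.1582]
tool_rot: [3.141, 0.004, 1.498]
force: [-0.4, 0.0, -0.4]
width: 0.0577
```

```bash
python3 v.py g; python3 -c "
from h import *
b=T(CH,[[-.009,-.078,0]])[0]
go([b[0],b[1],.155],CH[2])"
```

```text
t 14.35 pos [0.5179 0.0232 0.1554] rot [-3.138  0.004  1.498] F [-1.   0.2 -0.6] w 0.058
d [-0.1038 -0.0008  0.0008] r [-0.22  0.22 -0.11]
```

View pics/gside.png

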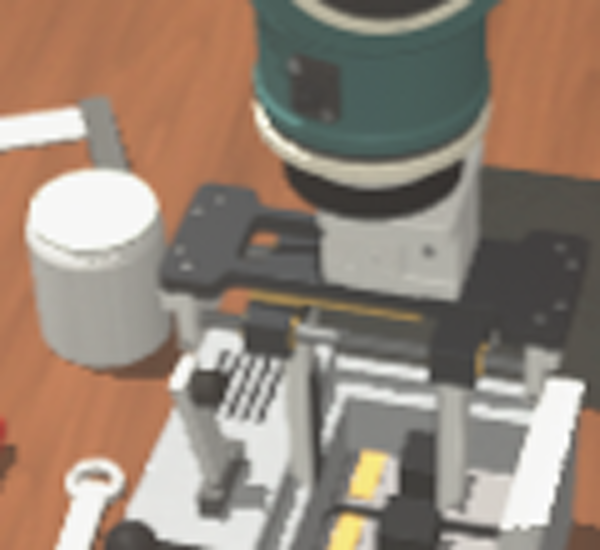

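Next is the charged pack in bay0: move over it, descend, grip and lift.

{"name": "step_arm", "arguments": {
  "steps": [
    {"dx": -0.04,"dy": 0,"dz": 0,"rx": 0,"ry": 0,"rz": 0},
    {"dx": -0.08,"dy": 0,"dz": 0,"rx": 0,"ry": 0,"rz": 0},
    {"dx": -0.103,"dy": 0,"dz": 0,"rx": 0,"ry": 0,"rz": 0},
    {"dx": -0.103,"dy": 0,"dz": 0,"rx": 0,"ry": 0,"rz": 0},
    {"dx": -0.103,"dy": 0,"dz": 0,"rx": 0,"ry": 0,"rz": 0}
  ],
  "claw": 0.05
}}

```text
time: 14.85
eef_pos: [0.51, -0.0794, 0.1549]
tool_rot: [-3.136, 0.003, 1.497]
force: [-0.0, 0.6, 0.2]
width: 0.0503
```

```bash
python3 v.py i; python3 -c "
from h import *
b=T(CH,[[-.009,-.078,0]])[0]
go([b[0],b[1],.065],CH[2])"
```

```text
t 14.95 pos [ 0.5103 -0.0784  0.1552] rot [-3.137e+00  3.000e-03  1.499e+00] F [0.6 0.3 0.4] w 0.05
d [-0.0016 -0.0002  0.0903] r [-0.27  0.18 -0.03]
```

View pics/iside.png

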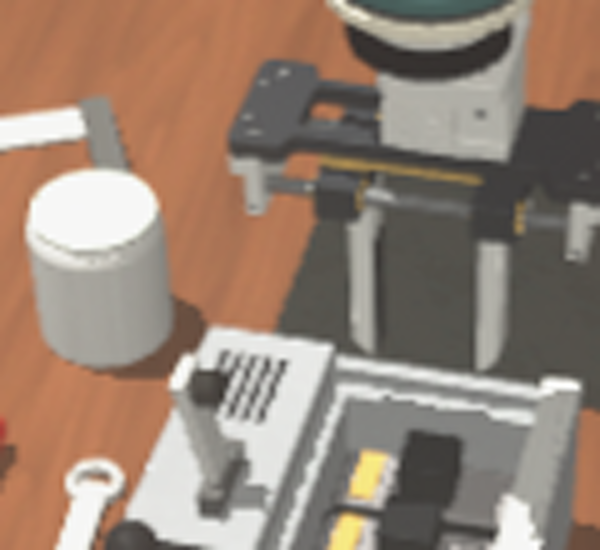

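The old pack's neck is still at crop (430,460), so bay0 is as expected. I'll descend and grip.

{"name": "step_arm", "arguments": {
  "steps": [
    {"dx": -0.0015,"dy": 0,"dz": 0.03,"rx": 0,"ry": 0,"rz": 0},
    {"dx": -0.0015,"dy": 0,"dz": 0.055,"rx": 0,"ry": 0,"rz": 0},
    {"dx": -0.0015,"dy": 0,"dz": 0.075,"rx": 0,"ry": 0,"rz": 0},
    {"dx": -0.0015,"dy": 0,"dz": 0.085,"rx": 0,"ry": 0,"rz": 0},
    {"dx": -0.0015,"dy": 0,"dz": 0.089,"rx": 0,"ry": 0,"rz": 0},
    {"dx": -0.0015,"dy": 0,"dz": 0.089,"rx": 0,"ry": 0,"rz": 0}
  ]
}}

```text
time: 15.55
eef_pos: [0.5099, -0.0796, 0.0664]
tool_rot: [-3.137, 0.003, 1.5]
force: [0.0, 0.0, -0.0]
width: 0.05
```

{"name": "step_arm", "arguments": {
  "steps": [
    {"dx": 0,"dy": 0,"dz": 0,"rx": 0,"ry": 0,"rz": 0},
    {"dx": 0,"dy": 0,"dz": 0,"rx": 0,"ry": 0,"rz": 0},
    {"dx": 0,"dy": 0,"dz": 0,"rx": 0,"ry": 0,"rz": 0},
    {"dx": 0,"dy": 0,"dz": 0,"rx": 0,"ry": 0,"rz": 0},
    {"dx": 0,"dy": 0,"dz": 0,"rx": 0,"ry": 0,"rz": 0},
    {"dx": 0,"dy": 0,"dz": 0,"rx": 0,"ry": 0,"rz": 0}
  ],
  "claw": 0.02
}}

```text
time: 16.15
eef_pos: [0.5101, -0.0797, 0.0669]
tool_rot: [-3.137, 0.003, 1.5]
force: [-3.3, -0.3, 6.8]
width: 0.03
```

{"name": "step_arm", "arguments": {
  "steps": [
    {"dx": 0,"dy": 0,"dz": -0.02,"rx": 0,"ry": 0,"rz": 0},
    {"dx": 0,"dy": 0,"dz": -0.05,"rx": 0,"ry": 0,"rz": 0},
    {"dx": 0,"dy": 0,"dz": -0.09,"rx": 0,"ry": 0,"rz": 0},
    {"dx": 0,"dy": 0,"dz": -0.125,"rx": 0,"ry": 0,"rz": 0},
    {"dx": 0,"dy": 0,"dz": -0.13,"rx": 0,"ry": 0,"rz": 0},
    {"dx": 0,"dy": 0,"dz": -0.13,"rx": 0,"ry": 0,"rz": 0}
  ]
}}

```text
time: 16.75
eef_pos: [0.5107, -0.0796, 0.1971]
tool_rot: [-3.138, 0.004, 1.499]
force: [0.1, -0.4, -5.5]
width: 0.0302
```

```bash
python3 v.py j; python3 -c "
from h import *
go([.49,-.325,.19],-.05)"
```

```text
t 16.85 pos [ 0.5098 -0.0794  0.1954] rot [-3.135e+00  3.000e-03  1.499e+00] F [ 0.2 -0.5 -4.2] w 0.0301
d [-0.2463 -0.0022  0.0062] r [-0.36  0.18 -1.23]
```

View pics/jside.png

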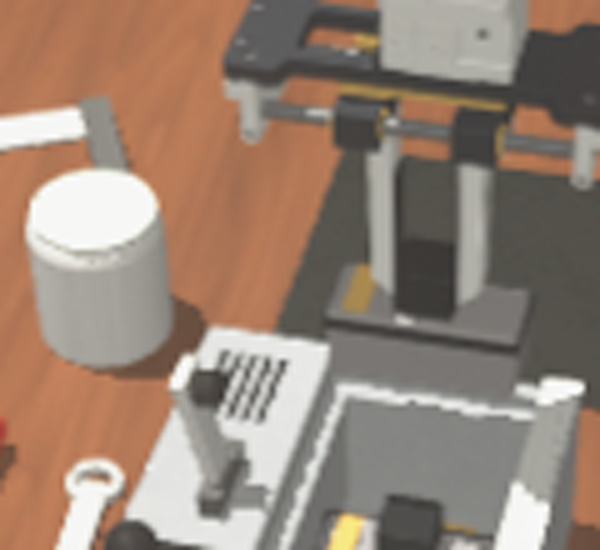

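The old pack is lifted clear, so I'll carry it to the middle of the empty mat.

{"name": "step_arm", "arguments": {
  "steps": [
    {"dx": -0.045,"dy": -0.001,"dz": 0,"rx": 0,"ry": 0,"rz": -1.2},
    {"dx": -0.09,"dy": -0.001,"dz": 0,"rx": 0,"ry": 0,"rz": -1.2},
    {"dx": -0.135,"dy": -0.002,"dz": 0.0,"rx": 0,"ry": 0,"rz": -1.2},
    {"dx": -0.18,"dy": -0.002,"dz": 0.005,"rx": 0,"ry": 0,"rz": -1.2},
    {"dx": -0.22,"dy": -0.002,"dz": 0.03,"rx": 0,"ry": 0,"rz": -1.2},
    {"dx": -0.246,"dy": -0.002,"dz": 0.07,"rx": 0,"ry": 0,"rz": -1.2},
    {"dx": -0.246,"dy": -0.002,"dz": 0.1,"rx": 0,"ry": 0,"rz": -1.2},
    {"dx": -0.246,"dy": -0.002,"dz": 0.12,"rx": 0,"ry": 0,"rz": -1.2},
    {"dx": -0.246,"dy": -0.002,"dz": 0.13,"rx": 0,"ry": 0,"rz": -1.2},
    {"dx": -0.246,"dy": -0.002,"dz": 0.13,"rx": 0,"ry": 0,"rz": -1.2}
  ]
}}

```text
time: 17.85
eef_pos: [0.4884, -0.3241, 0.0641]
tool_rot: [-3.132, 0.001, 1.521]
force: [0.2, -0.2, -4.8]
width: 0.0299
```

```bash
python3 -c "
from h import *
go([.49,-.325,.054],-.05)"
```

```text
t 17.85 pos [ 0.4884 -0.3241  0.0641] rot [-3.132e+00  1.000e-03  1.521e+00] F [ 0.2 -0.2 -4.8] w 0.0299
d [-0.0008  0.0017  0.0101] r [-0.53  0.06 -0.  ]
```

{"name": "step_arm", "arguments": {
  "steps": [
    {"dx": 0,"dy": 0,"dz": 0.005,"rx": -0.5,"ry": 0,"rz": 0},
    {"dx": 0,"dy": 0,"dz": 0.0095,"rx": -0.5,"ry": 0,"rz": 0},
    {"dx": 0,"dy": 0,"dz": 0.0095,"rx": -0.5,"ry": 0,"rz": 0}
  ]
}}

```text
time: 18.15
eef_pos: [0.4886, -0.3242, 0.0551]
tool_rot: [3.141, 0.002, 1.521]
force: [-0.7, -0.8, -4.5]
width: 0.0301
```

{"name": "step_arm", "arguments": {
  "steps": [
    {"dx": 0,"dy": 0,"dz": 0,"rx": 0,"ry": 0,"rz": 0},
    {"dx": 0,"dy": 0,"dz": 0,"rx": 0,"ry": 0,"rz": 0},
    {"dx": 0,"dy": 0,"dz": 0,"rx": 0,"ry": 0,"rz": 0},
    {"dx": 0,"dy": 0,"dz": 0,"rx": 0,"ry": 0,"rz": 0},
    {"dx": 0,"dy": 0,"dz": -0.03,"rx": 0,"ry": 0,"rz": 0},
    {"dx": 0,"dy": 0,"dz": -0.08,"rx": 0,"ry": 0,"rz": 0},
    {"dx": 0,"dy": 0,"dz": -0.13,"rx": 0,"ry": 0,"rz": 0},
    {"dx": 0,"dy": 0,"dz": -0.18,"rx": 0,"ry": 0,"rz": 0},
    {"dx": 0,"dy": 0,"dz": -0.2,"rx": 0,"ry": 0,"rz": 0}
  ],
  "claw": 0.058
}}

```text
time: 19.05
eef_pos: [0.4898, -0.3243, 0.2602]
tool_rot: [3.136, 0.005, 1.521]
force: [0.8, -0.2, -0.6]
width: 0.058
```

```bash
python3 v.py k; python3 -c "
from h import *
grab('top','pics/t6.png');grab('side','pics/s6.png');go([.45,.3,.25],.16)"
```

```text
t 19.25 pos [ 0.4883 -0.3239  0.2548] rot [3.141e+00 2.000e-03 1.521e+00] F [ 0.1  1.1 -1. ] w 0.058
d [ 0.6212 -0.0695  0.0037] r [ -0.     0.1  -12.03]
```

View pics/t6.png

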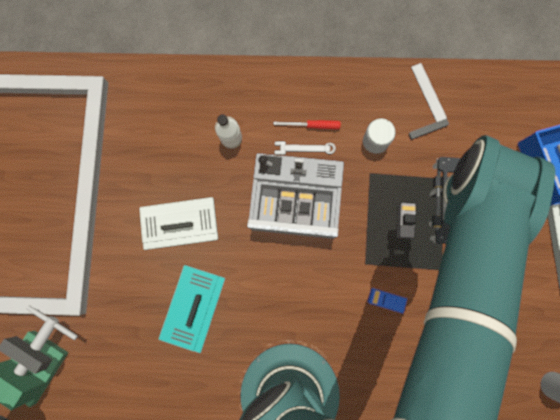

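View pics/s6.png

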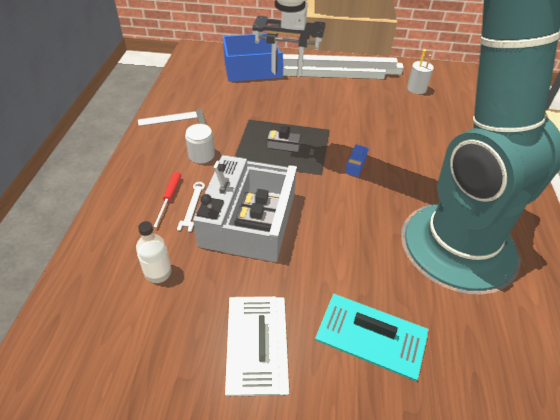

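View pics/ktop.png

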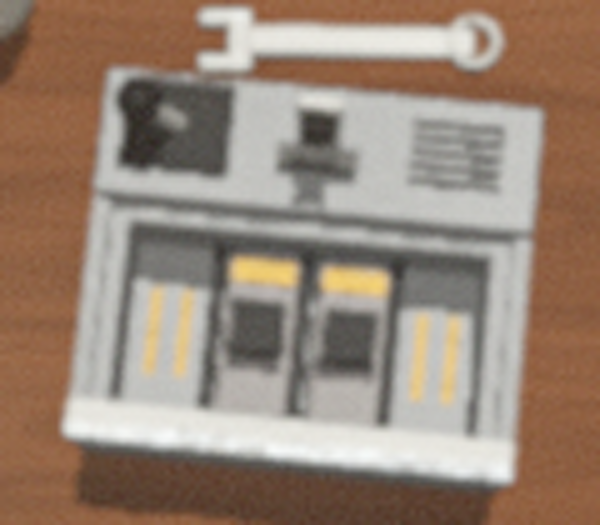

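Both new packs are down in bays 1 and 2 and the charged pack stands on the mat at (408,220). Next I'll go to the cover at (178,223).

{"name": "step_arm", "arguments": {
  "steps": [
    {"dx": 0.6,"dy": -0.067,"dz": 0,"rx": 0,"ry": 0,"rz": -12},
    {"dx": 0.6,"dy": -0.067,"dz": 0,"rx": 0,"ry": 0,"rz": -12},
    {"dx": 0.6,"dy": -0.067,"dz": 0,"rx": 0,"ry": 0,"rz": -12},
    {"dx": 0.6,"dy": -0.067,"dz": 0,"rx": 0,"ry": 0,"rz": -12},
    {"dx": 0.6,"dy": -0.067,"dz": 0,"rx": 0,"ry": 0,"rz": -12},
    {"dx": 0.6,"dy": -0.067,"dz": 0,"rx": 0,"ry": 0,"rz": -12},
    {"dx": 0.6,"dy": -0.067,"dz": 0,"rx": 0,"ry": 0,"rz": -12},
    {"dx": 0.6,"dy": -0.067,"dz": 0,"rx": 0,"ry": 0,"rz": -12},
    {"dx": 0.6,"dy": -0.067,"dz": 0,"rx": 0,"ry": 0,"rz": -12},
    {"dx": 0.6,"dy": -0.067,"dz": 0,"rx": 0,"ry": 0,"rz": -12}
  ]
}}

```text
time: 20.25
eef_pos: [0.4568, 0.1768, 0.2529]
tool_rot: [-3.14, 0.002, 1.73]
force: [1.0, 0.1, -0.4]
width: 0.0582
```

```bash
python3 -c "
from h import *
go([.4558,.3364,.13],.16); print(monitor.get_obs()['joint_pos'].round(2))"
```

```text
t 20.25 pos [0.4568 0.1768 0.2529] rot [-3.14e+00  2.00e-03  1.73e+00] F [ 1.   0.1 -0.4] w 0.0582
d [0.158  0.0245 0.1226] r [-0.09  0.11 -0.05]
[ 0.3   0.21 -0.82  1.87  0.17  1.14 -0.43]
```

{"name": "step_arm", "arguments": {
  "steps": [
    {"dx": 0.158,"dy": 0.0245,"dz": 0.1,"rx": 0,"ry": 0,"rz": 0},
    {"dx": 0.158,"dy": 0.0245,"dz": 0.12,"rx": 0,"ry": 0,"rz": 0},
    {"dx": 0.158,"dy": 0.0245,"dz": 0.12,"rx": 0,"ry": 0,"rz": 0},
    {"dx": 0.158,"dy": 0.0245,"dz": 0.12,"rx": 0,"ry": 0,"rz": 0},
    {"dx": 0.158,"dy": 0.0245,"dz": 0.12,"rx": 0,"ry": 0,"rz": 0},
    {"dx": 0.158,"dy": 0.0245,"dz": 0.12,"rx": 0,"ry": 0,"rz": 0},
    {"dx": 0.158,"dy": 0.0245,"dz": 0.12,"rx": 0,"ry": 0,"rz": 0}
  ]
}}

```text
time: 20.95
eef_pos: [0.4561, 0.3354, 0.1326]
tool_rot: [-3.14, 0.002, 1.729]
force: [0.3, 0.2, 0.7]
width: 0.0583
```

```bash
python3 -c "
from h import *
go([.4558,.3364,.02],.16); print(monitor.get_obs()['joint_pos'].round(2))
f=grab('side'); i=f['image'][270:410,190:330,::-1]; cv2.imwrite('pics/l1.png',cv2.resize(i,None,fx=4,fy=4,interpolation=cv2.INTER_CUBIC))
f=grab('top'); i=f['image'][190:255,130:225,::-1]; cv2.imwrite('pics/l2.png',cv2.resize(i,None,fx=6,fy=6,interpolation=cv2.INTER_CUBIC))"
```

```text
t 20.95 pos [0.4561 0.3354 0.1326] rot [-3.140e+00  2.000e-03  1.729e+00] F [0.3 0.2 0.7] w 0.0583
d [1.300e-03 1.000e-04 1.126e-01] r [-0.11  0.13 -0.1 ]
[-0.09  0.52 -0.77  1.82  0.43  0.98 -0.89]
```

View pics/l1.png

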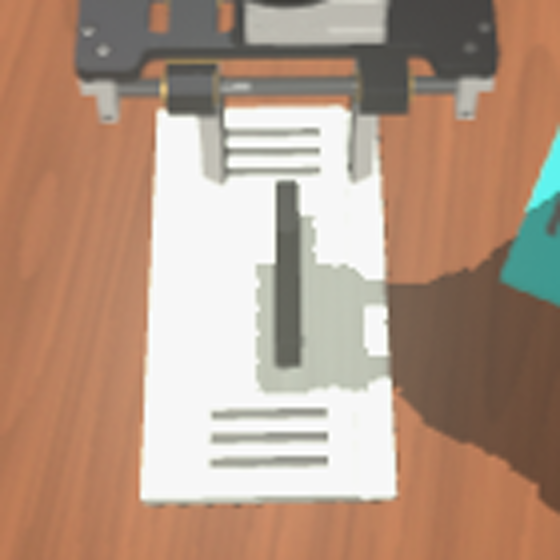

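View pics/l2.png

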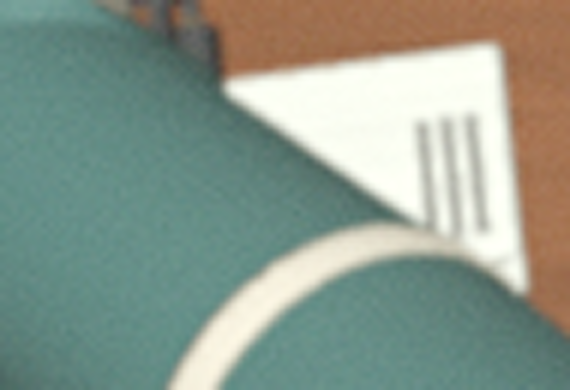

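Run:
```python
from h import *
f=grab('side')
m=np.array([[-3,-45,41],[-17,-45,41],[-17,45,41],[-3,45,41]])*H
L=[.4657,.338,.1601]
print(((proj(f,T(L,m))+.5-[190,270])*4-.5).round(0))
m=np.array([[61.5,108,9],[61.5,-108,9],[-61.5,-108,5],[-61.5,108,5]])*H
print(((proj(f,T(L,m))+.5-[190,270])*4-.5).round(0))
```

```text
[[276. 176.]
 [303. 176.]
 [305. 338.]
 [277. 338.]]
[[144. 494.]
 [163. 107.]
 [379. 109.]
 [397. 493.]]
```

{"name": "step_arm", "arguments": {
  "steps": [
    {"dx": 0.002,"dy": 0,"dz": 0.04,"rx": 0,"ry": 0,"rz": 0},
    {"dx": 0.002,"dy": 0,"dz": 0.075,"rx": 0,"ry": 0,"rz": 0},
    {"dx": 0.002,"dy": 0,"dz": 0.1,"rx": 0,"ry": 0,"rz": 0},
    {"dx": 0.002,"dy": 0,"dz": 0.11,"rx": 0,"ry": 0,"rz": 0},
    {"dx": 0.002,"dy": 0,"dz": 0.112,"rx": 0,"ry": 0,"rz": 0},
    {"dx": 0.002,"dy": 0,"dz": 0.112,"rx": 0,"ry": 0,"rz": 0}
  ],
  "claw": 0.045
}}

```text
time: 21.7
eef_pos: [0.457, 0.3372, 0.0224]
tool_rot: [3.141, 0.002, 1.728]
force: [-0.4, -0.8, 0.5]
width: 0.0451
```

{"name": "step_arm", "arguments": {
  "steps": [
    {"dx": 0,"dy": 0,"dz": 0,"rx": 0,"ry": 0,"rz": 0},
    {"dx": 0,"dy": 0,"dz": 0,"rx": 0,"ry": 0,"rz": 0},
    {"dx": 0,"dy": 0,"dz": 0,"rx": 0,"ry": 0,"rz": 0},
    {"dx": 0,"dy": 0,"dz": 0,"rx": 0,"ry": 0,"rz": 0},
    {"dx": 0,"dy": 0,"dz": 0,"rx": 0,"ry": 0,"rz": 0},
    {"dx": 0,"dy": 0,"dz": 0,"rx": 0,"ry": 0,"rz": 0},
    {"dx": 0,"dy": 0,"dz": 0,"rx": 0,"ry": 0,"rz": 0}
  ],
  "claw": 0.005,
  "newtons": 50
}}

```text
time: 22.4
eef_pos: [0.4571, 0.3372, 0.0227]
tool_rot: [3.14, 0.002, 1.728]
force: [-1.4, -1.6, 6.3]
width: 0.0136
```

{"name": "step_arm", "arguments": {
  "steps": [
    {"dx": 0,"dy": 0,"dz": -0.01,"rx": 0,"ry": 0,"rz": 0},
    {"dx": 0,"dy": 0,"dz": -0.03,"rx": 0,"ry": 0,"rz": 0},
    {"dx": 0,"dy": 0,"dz": -0.07,"rx": 0,"ry": 0,"rz": 0},
    {"dx": 0,"dy": 0,"dz": -0.11,"rx": 0,"ry": 0,"rz": 0},
    {"dx": 0,"dy": 0,"dz": -0.15,"rx": 0,"ry": 0,"rz": 0},
    {"dx": 0,"dy": 0,"dz": -0.18,"rx": 0,"ry": 0,"rz": 0},
    {"dx": 0,"dy": 0,"dz": -0.18,"rx": 0,"ry": 0,"rz": 0},
    {"dx": 0,"dy": 0,"dz": -0.18,"rx": 0,"ry": 0,"rz": 0}
  ]
}}

```text
time: 23.2
eef_pos: [0.4567, 0.3373, 0.2028]
tool_rot: [3.14, 0.002, 1.728]
force: [-0.4, 0.2, -3.7]
width: 0.0138
```

```bash
python3 -c "
from h import *
b=T(CH,[[-.02,0,0]])[0]
go([b[0],b[1],.2],CH[2],0.28);print(b, monitor.get_obs()['joint_pos'].round(2)); grab('side','pics/s7.png')"
```

```text
t 23.2 pos [0.4567 0.3373 0.2028] rot [3.140e+00 2.000e-03 1.728e+00] F [-0.4  0.2 -3.7] w 0.0138
d [-0.3422 -0.0061  0.0035] r [-15.86  -1.73  13.  ]
[ 0.50415096 -0.00167321  0.        ] [-0.05  0.44 -0.82  1.75  0.36  1.11 -0.83]
```

View pics/s7.png

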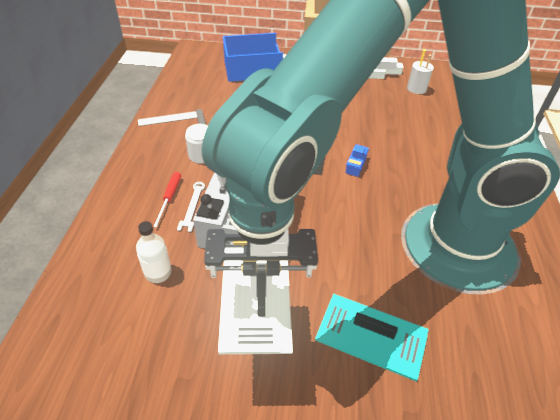

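The cover is held flat. Next I'll compute TCP targets from where the lip should be in the box frame.

```bash
cat >> h.py <<'E'
def lid(lx,lz,tau,yoff=0,dyaw=0,ch=None):
    ch=ch or CH
    c,s=np.cos(tau),np.sin(tau)
    x=lx+.0515*c-.0202*s; z=lz+.0515*s+.0202*c
    b=T(ch,[[x,yoff,z]])[0]; print('target',b.round(4)); go(b,ch[2]+dyaw,tau)
def lidnow(ch=None):
    ch=ch or CH
    o=monitor.get_obs(); R=Ro.from_euler('xyz',o["tool_rot"]); B=R*(Ro.from_euler('z',np.pi/2)*Ro.from_euler('x',np.pi)).inv()
    B=Ro.from_euler('z',-ch[2])*B; p=Ro.from_euler('z',-ch[2]).apply(o["eef_pos"]-[ch[0],ch[1],0])
    l=p+B.apply([-.0515,0,-.0202]); e=B.as_euler('ZYX')
    print('lip box mm',(l*1000).round(1),'yaw',round(e[0],3),'tau',round(-e[1],3),'roll',round(e[2],3),'F',o["force"].round(1),'t',round(o["time"],2),'w',round(o["width"],4))
E
python3 -c "
from h import *
lidnow(); lid(-.056,.14,.28)"
```

```text
lip box mm [-141.9  322.7  181.7] yaw 0.228 tau 0.0 roll -0.003 F [-0.9 -0.5 -4.3] t 23.25 w 0.0139
target [ 0.512  -0.0022  0.1736]
t 23.25 pos [0.4565 0.337  0.2019] rot [3.141e+00 3.000e-03 1.728e+00] F [-0.9 -0.5 -4.3] w 0.0139
d [-0.3437  0.0019  0.0292] r [-15.94  -1.69  13.01]
```

{"name": "step_arm", "arguments": {
  "steps": [
    {"dx": -0.04,"dy": 0,"dz": -0.005,"rx": -2,"ry": -0.2,"rz": 2},
    {"dx": -0.085,"dy": 0,"dz": -0.005,"rx": -4,"ry": -0.4,"rz": 4},
    {"dx": -0.13,"dy": 0,"dz": -0.005,"rx": -6,"ry": -0.7,"rz": 6},
    {"dx": -0.175,"dy": 0,"dz": -0.005,"rx": -8,"ry": -0.9,"rz": 8},
    {"dx": -0.22,"dy": 0,"dz": -0.005,"rx": -10,"ry": -1.1,"rz": 10},
    {"dx": -0.265,"dy": 0.001,"dz": -0.005,"rx": -12,"ry": -1.3,"rz": 12},
    {"dx": -0.305,"dy": 0.002,"dz": -0.005,"rx": -14,"ry": -1.5,"rz": 13},
    {"dx": -0.335,"dy": 0.002,"dz": -0.005,"rx": -16,"ry": -1.7,"rz": 13},
    {"dx": -0.344,"dy": 0.002,"dz": -0.005,"rx": -16,"ry": -1.7,"rz": 13},
    {"dx": -0.344,"dy": 0.002,"dz": -0.005,"rx": -16,"ry": -1.7,"rz": 13}
  ]
}}

```text
time: 24.25
eef_pos: [0.5115, -0.0035, 0.2068]
tool_rot: [2.863, -0.0, 1.498]
force: [0.5, 1.1, -2.5]
width: 0.0135
```

```bash
python3 -c "
from h import *
lidnow(); lid(-.056,.125,.28)"; python3 v.py m
```

```text
lip box mm [-56.5  -1.2 173.2] yaw -0.002 tau 0.279 roll 0.0 F [ 0.5  1.1 -2.5] t 24.25 w 0.0135
target [ 0.512  -0.0022  0.1586]
t 24.25 pos [ 0.5115 -0.0035  0.2068] rot [ 2.863 -0.     1.498] F [ 0.5  1.1 -2.5] w 0.0135
d [ 0.0012 -0.0128  0.0465] r [-0.07  0.02 -0.1 ]
```

View pics/mside.png

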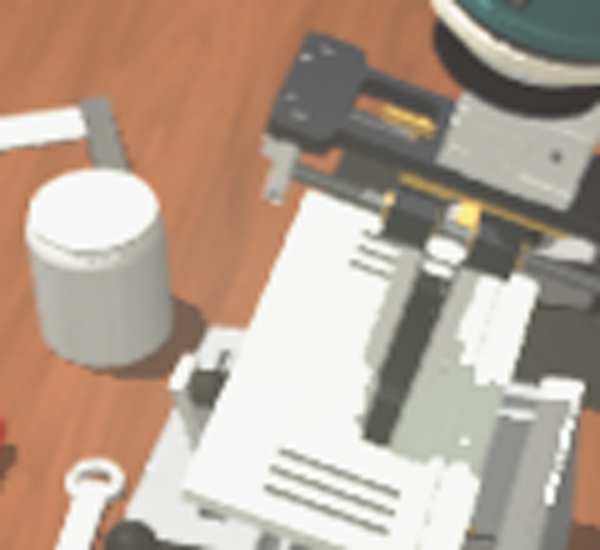

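View pics/mtop.png

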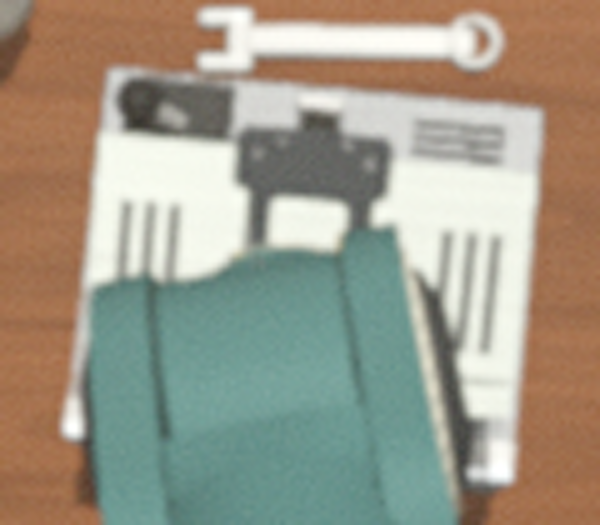

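Run:
```python
from h import *
f=grab('top'); o=monitor.get_obs(); lidnow()
z=.2131+(o['eef_pos'][2]-.2068)
i=f["image"][140:245,235:355,::-1]
i=i[10:60]
cv2.imwrite('pics/m2.png',cv2.resize(i,None,fx=6.6,fy=6.6,interpolation=cv2.INTER_CUBIC))
u=up([(97,133),(537,170)],235,140,5)
R=Ro.from_euler('z',-CH[2])
P=[R.apply(ray(f,*q,z)-[CH[0],CH[1],0])*1000 for q in u]; print(P, (P[0]+P[1])/2, np.arctan2(-(P[0]-P[1])[0],(P[0]-P[1])[1]), np.linalg.norm(P[0]-P[1]))
```

```text
lip box mm [-56.1   1.2 173.8] yaw 0.002 tau 0.28 roll 0.001 F [ 0.2 -0.5 -3.4] t 24.4 w 0.0136
[array([ 59.54712263, 108.07009367, 213.72278381]), array([  61.57053046, -110.00804573,  213.72278381])] [ 60.55882654  -0.96897603 213.72278381] 0.009278095347803172 218.08752615303325
```

View pics/m2.png

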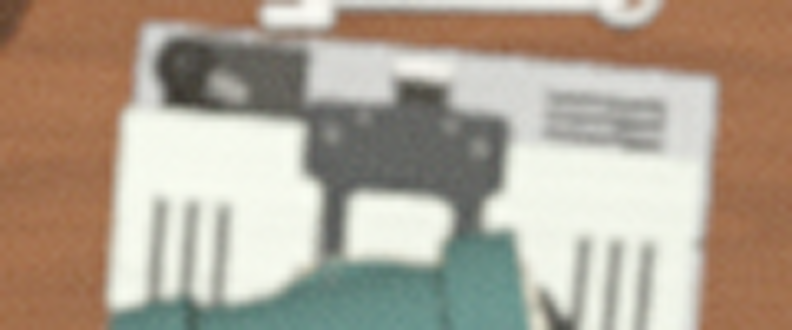

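Run:
```python
from h import *
f=grab('top'); o=monitor.get_obs(); lidnow()
z=.2131+(o['eef_pos'][2]-.2068)
u=up([(123,105),(702,156)],235,150,6.6)
R=Ro.from_euler('z',-CH[2])
P=[R.apply(ray(f,*q,z)-[CH[0],CH[1],0])*1000 for q in u]; print(P, (P[0]+P[1])/2, np.arctan2(-(P[0]-P[1])[0],(P[0]-P[1])[1]), np.linalg.norm(P[0]-P[1]))
```

```text
lip box mm [-56.1   1.2 173.9] yaw 0.002 tau 0.28 roll 0.0 F [ 0.4 -0.6 -2.7] t 24.45 w 0.0136
[array([ 61.14514533, 110.20954464, 213.82143445]), array([  62.27231858, -107.32956167,  213.82143445])] [ 61.70873196   1.43999149 213.82143445] 0.0051814277544242355 217.5420265035068
```

The vision check agrees with the kinematics: y reads 1.4 against 1.2 mm, and yaw 0.005 rad. Now I'll descend.

```bash
python3 -c "
from h import *
lid(-.055,.115,.28)"
```

```text
target [ 0.513  -0.0023  0.1486]
t 24.45 pos [ 0.512  -0.001   0.2075] rot [ 2.861 -0.     1.502] F [ 0.4 -0.6 -2.7] w 0.0136
d [-0.0013 -0.0152  0.0569] r [ 0.01 -0.06  0.11]
```

{"name": "step_arm", "arguments": {
  "steps": [
    {"dx": -0.001,"dy": -0.005,"dz": 0.02,"rx": 0,"ry": 0,"rz": 0.1},
    {"dx": -0.001,"dy": -0.01,"dz": 0.04,"rx": 0,"ry": 0,"rz": 0.1},
    {"dx": -0.001,"dy": -0.015,"dz": 0.057,"rx": 0,"ry": 0,"rz": 0.1},
    {"dx": -0.001,"dy": -0.015,"dz": 0.057,"rx": 0,"ry": 0,"rz": 0.1},
    {"dx": -0.001,"dy": -0.015,"dz": 0.057,"rx": 0,"ry": 0,"rz": 0.1}
  ]
}}

```text
time: 24.95
eef_pos: [0.5134, -0.001, 0.1489]
tool_rot: [2.862, -0.001, 1.501]
force: [0.0, -1.0, -3.9]
width: 0.0135
```

```bash
python3 v.py n;python3 -c "
from h import *
lidnow();lid(-.055,.091,.28)"
```

```text
lip box mm [-54.2   0.8 115.9] yaw 0.001 tau 0.281 roll 0.001 F [ 0.8  0.2 -3.3] t 25.05 w 0.0134
target [ 0.513  -0.0023  0.1246]
t 25.05 pos [ 0.5139 -0.0016  0.1496] rot [ 2.86e+00 -1.00e-03  1.50e+00] F [ 0.8  0.2 -3.3] w 0.0134
d [-0.0008 -0.0077  0.0238] r [ 0.08 -0.07  0.04]
```

View pics/nside.png

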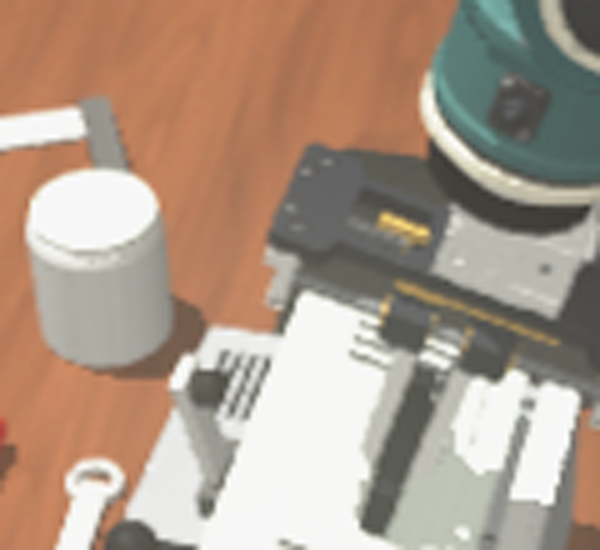

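View pics/ntop.png

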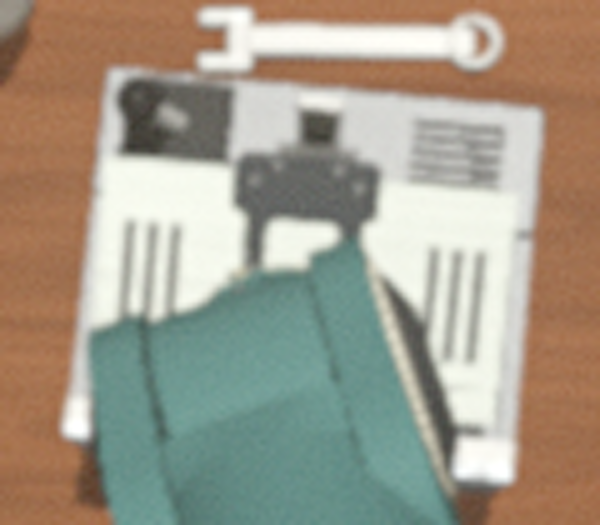

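{"name": "step_arm", "arguments": {
  "steps": [
    {"dx": -0.001,"dy": -0.004,"dz": 0.012,"rx": 0,"ry": 0,"rz": 0},
    {"dx": -0.001,"dy": -0.007,"dz": 0.02,"rx": 0,"ry": 0,"rz": 0},
    {"dx": -0.001,"dy": -0.0077,"dz": 0.0238,"rx": 0,"ry": 0,"rz": 0},
    {"dx": -0.001,"dy": -0.0077,"dz": 0.0238,"rx": 0,"ry": 0,"rz": 0},
    {"dx": -0.001,"dy": -0.0077,"dz": 0.0238,"rx": 0,"ry": 0,"rz": 0}
  ]
}}

```text
time: 25.55
eef_pos: [0.5132, -0.0024, 0.1249]
tool_rot: [2.86, -0.001, 1.501]
force: [0.7, -0.4, -2.7]
width: 0.0136
```

```bash
python3 v.py o;python3 -c "
from h import *
lidnow();lid(-.071,.090,.28)"
```

```text
lip box mm [-54.7  -0.1  91.3] yaw 0.001 tau 0.282 roll 0.001 F [-0.1 -0.2 -2.6] t 25.65 w 0.0133
target [ 0.4971 -0.0012  0.1236]
t 25.65 pos [ 0.5133 -0.0024  0.125 ] rot [ 2.860e+00 -1.000e-03  1.501e+00] F [-0.1 -0.2 -2.6] w 0.0133
d [ 0.0001 -0.016  -0.0032] r [ 0.11 -0.07  0.05]
```

View pics/otop.png

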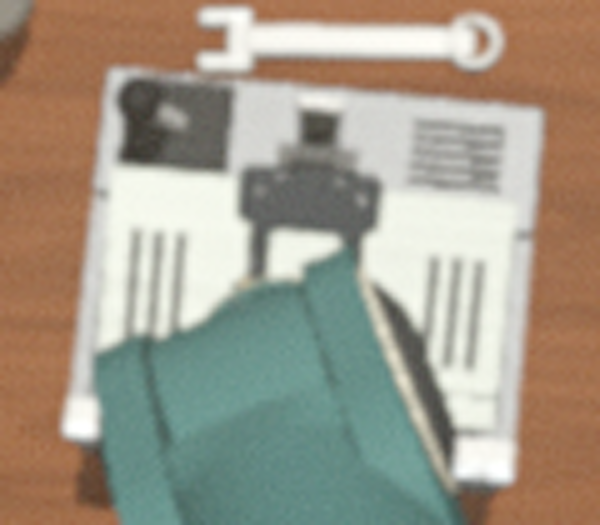

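View pics/oside.png

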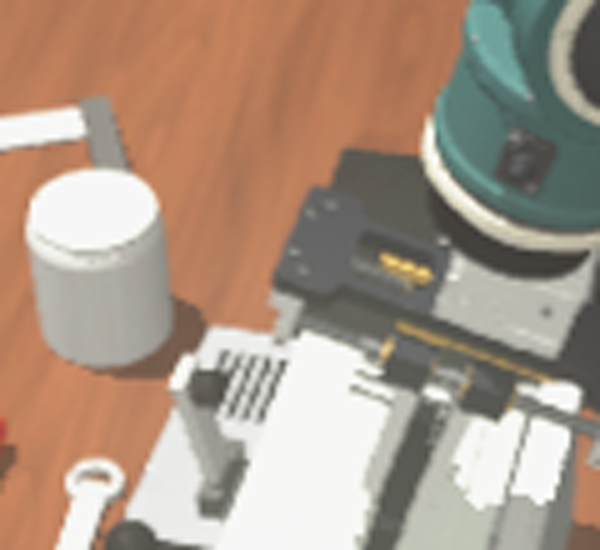

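Run:
```python
from h import *
f=grab('top'); i=f["image"][165:205,250:350,::-1]
cv2.imwrite('pics/m3.png',cv2.resize(i,None,fx=8,fy=8,interpolation=cv2.INTER_CUBIC))
g=f["image"].astype(float).mean(2)
for r in (174,178,182,186): print(r,g[r,252:264].round(0),g[r,334:346].round(0))
z=.1251+.123*.278+.0065*.96-.034
lidnow()
# predict lid far corners & box edges
c,s=np.cos(.282),np.sin(.282)
lx,ly,lz=-.0547,-.0001,.0913
for y in(.108,-.108): print('lid far',proj(f,T(CH,[[lx+.123*c-.0065*s,ly+y,lz+.123*s+.0065*c]])))
for x in(.0,.03,.05): print('box',x,proj(f,T(CH,[[x,.12,.096],[x,.111,.096],[x,-.111,.096],[x,-.12,.096]])).round(1).tolist())
```

```text
174 [115. 142. 178. 208. 217. 229. 233. 234. 231. 231. 232. 229.] [172. 201. 213. 215. 215. 214. 215. 207. 169. 130. 116. 121.]
178 [118. 141. 161. 164. 192. 228. 242. 244. 242. 243. 243. 242.] [184. 205. 215. 215. 216. 215. 217. 203. 163. 121. 110. 114.]
182 [139. 177. 204. 215. 225. 238. 243. 243. 245. 243. 243. 243.] [239. 239. 239. 236. 225. 220. 211. 185. 143. 118. 118. 114.]
186 [158. 196. 210. 217. 229. 239. 242. 243. 233. 202. 190. 212.] [240. 240. 235. 220. 189. 170. 165. 143. 118. 112. 112. 114.]
lip box mm [-54.7  -0.2  91.2] yaw 0.001 tau 0.282 roll 0.001 F [ 0.9  1.2 -3.4] t 25.7 w 0.0137
lid far [[257.15977036 172.7076807 ]]
lid far [[338.03518661 180.29475886]]
box 0.0 [[251.5, 197.2], [254.7, 197.5], [336.0, 205.3], [339.3, 205.6]]
box 0.03 [[252.7, 186.4], [255.9, 186.7], [336.9, 194.4], [340.2, 194.7]]
box 0.05 [[253.5, 179.3], [256.8, 179.6], [337.5, 187.2], [340.8, 187.5]]
```

View pics/m3.png

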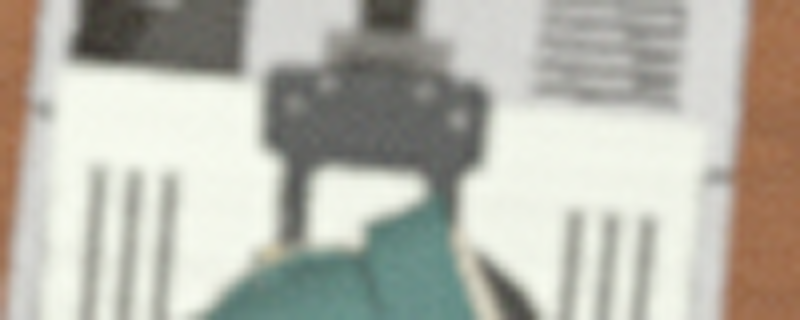

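The margins match prediction to within 0.5 px. I'll slide the lip under the ledge.

{"name": "step_arm", "arguments": {
  "steps": [
    {"dx": 0,"dy": -0.004,"dz": -0.0008,"rx": 0,"ry": 0,"rz": 0},
    {"dx": 0,"dy": -0.008,"dz": -0.0016,"rx": 0,"ry": 0,"rz": 0},
    {"dx": 0,"dy": -0.011,"dz": -0.0022,"rx": 0,"ry": 0,"rz": 0},
    {"dx": 0,"dy": -0.0135,"dz": -0.0027,"rx": 0,"ry": 0,"rz": 0},
    {"dx": 0,"dy": -0.0155,"dz": -0.0031,"rx": 0,"ry": 0,"rz": 0},
    {"dx": 0,"dy": -0.0155,"dz": -0.0031,"rx": 0,"ry": 0,"rz": 0}
  ]
}}

```text
time: 26.3
eef_pos: [0.4973, -0.0014, 0.1236]
tool_rot: [2.86, -0.001, 1.501]
force: [-0.1, 0.2, -3.3]
width: 0.0136
```

```bash
python3 v.py p;python3 -c "
from h import *
lidnow();lid(-.071,.089,.2)"
```

```text
lip box mm [-70.4  -0.2  89.9] yaw 0.001 tau 0.282 roll 0.001 F [ 0.2  0.1 -3.3] t 26.4 w 0.0135
target [ 0.4996 -0.0013  0.119 ]
t 26.4 pos [ 0.4976 -0.0014  0.1237] rot [ 2.86e+00 -1.00e-03  1.50e+00] F [ 0.2  0.1 -3.3] w 0.0135
d [0.0002 0.0007 0.005 ] r [ 4.7  -0.06  0.05]
```

View pics/ptop.png

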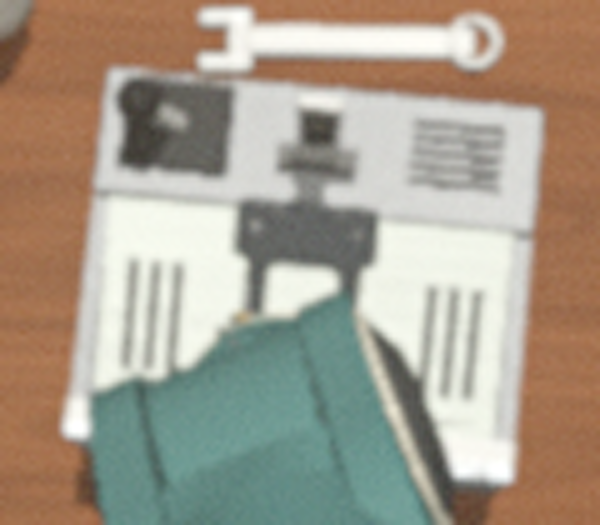

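View pics/pside.png

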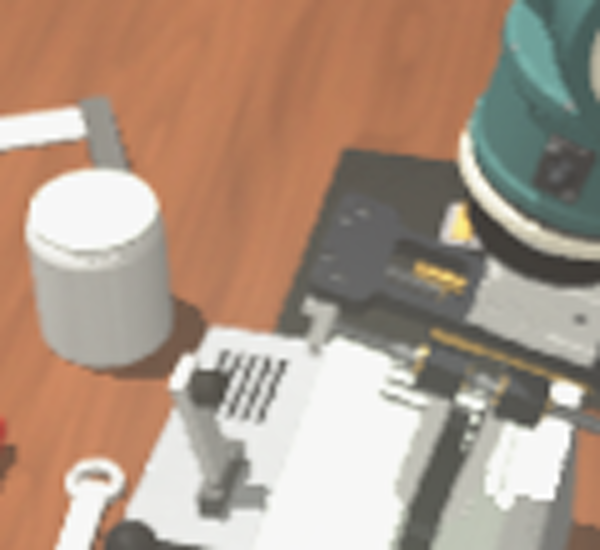

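The lip is under the ledge without contact. I'll work out the swing-down in one chain.

```bash
python3 -c "
from h import *
for t,z in((.24,.0893),(.2,.089),(.16,.089),(.12,.0888),(.08,.0886)): lid(-.071,z,t)" | grep d
```

```text
d [0.0002 0.0001 0.0026] r [ 2.41 -0.06  0.05]
d [0.0002 0.0007 0.005 ] r [ 4.7  -0.06  0.05]
d [0.0002 0.0012 0.0072] r [ 6.99 -0.06  0.05]
d [0.0002 0.0017 0.0095] r [ 9.29 -0.06  0.05]
d [0.0002 0.0021 0.0119] r [11.58 -0.06  0.05]
```

{"name": "step_arm", "arguments": {
  "steps": [
    {"dx": 0,"dy": 0.0001,"dz": 0.0026,"rx": 2.4,"ry": 0,"rz": 0},
    {"dx": 0,"dy": 0.0007,"dz": 0.005,"rx": 4.7,"ry": 0,"rz": 0},
    {"dx": 0,"dy": 0.0012,"dz": 0.0072,"rx": 7,"ry": 0,"rz": 0},
    {"dx": 0,"dy": 0.0017,"dz": 0.0095,"rx": 9.3,"ry": 0,"rz": 0},
    {"dx": 0,"dy": 0.0017,"dz": 0.0095,"rx": 9.3,"ry": 0,"rz": 0}
  ]
}}

```text
time: 26.9
eef_pos: [0.5025, -0.0016, 0.1148]
tool_rot: [3.023, -0.002, 1.5]
force: [-0.1, 1.1, -2.3]
width: 0.0136
```

```bash
python3 v.py q;python3 -c "
from h import *
lidnow()
for t,z in((.08,.0887),(.04,.0886),(0.01,.0885),(-.0,.0883)): lid(-.071,z,t)" | grep -v t\
```

```text
d [0.     0.0007 0.002 ] r [ 2.33 -0.07  0.06]
d [0.     0.0014 0.0042] r [ 4.62 -0.07  0.06]
d [0.     0.0018 0.0059] r [ 6.34 -0.07  0.07]
d [0.     0.0019 0.0067] r [ 6.91 -0.07  0.07]
```

View pics/qside.png

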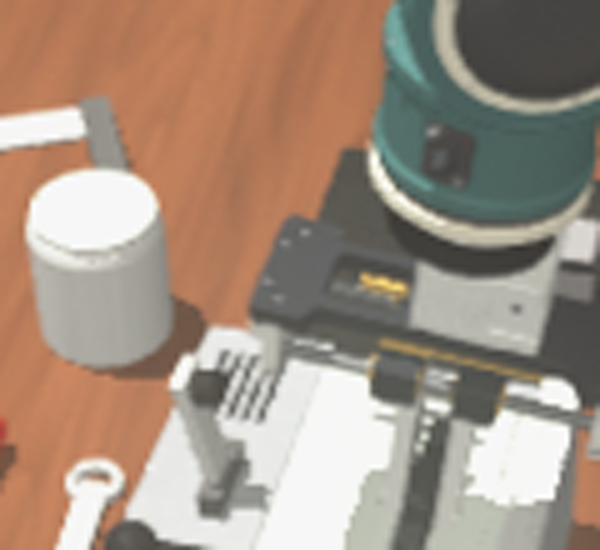

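{"name": "step_arm", "arguments": {
  "steps": [
    {"dx": 0,"dy": 0.0007,"dz": 0.002,"rx": 2.3,"ry": 0,"rz": 0},
    {"dx": 0,"dy": 0.0014,"dz": 0.0042,"rx": 4.6,"ry": 0,"rz": 0},
    {"dx": 0,"dy": 0.0018,"dz": 0.0058,"rx": 6.3,"ry": 0,"rz": 0},
    {"dx": 0,"dy": 0.0019,"dz": 0.0064,"rx": 6.9,"ry": 0,"rz": 0},
    {"dx": 0,"dy": 0.0019,"dz": 0.0064,"rx": 6.9,"ry": 0,"rz": 0}
  ]
}}

```text
time: 27.5
eef_pos: [0.5046, -0.0018, 0.1088]
tool_rot: [3.141, -0.001, 1.501]
force: [-1.2, -0.2, -2.1]
width: 0.0135
```

```bash
python3 v.py r;python3 -c "
from h import *
lidnow();lid(-.071,.088,0)"
```

```text
lip box mm [-71.2  -0.1  88.6] yaw 0.001 tau 0.001 roll 0.001 F [-0.4  0.5 -2.2] t 27.6 w 0.0136
target [ 0.5046 -0.0017  0.1082]
t 27.6 pos [ 0.5044 -0.0017  0.1088] rot [ 3.140e+00 -1.000e-03  1.501e+00] F [-0.4  0.5 -2.2] w 0.0136
d [0.     0.0002 0.0006] r [ 0.08 -0.05  0.08]
```

View pics/rtop.png

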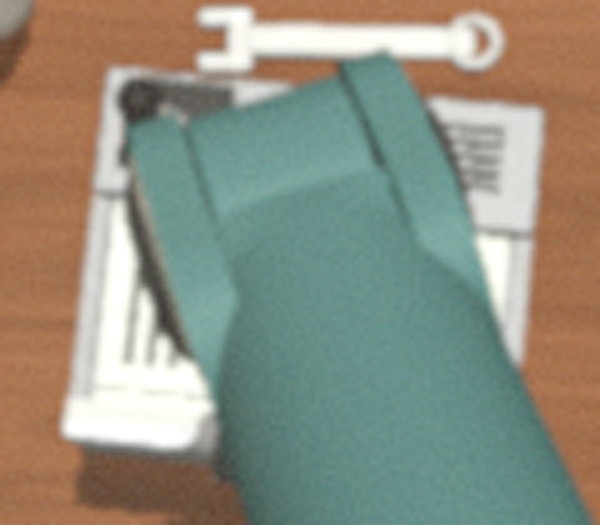

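{"name": "step_arm", "arguments": {
  "steps": [
    {"dx": 0,"dy": 0,"dz": 0.0007,"rx": 0,"ry": 0,"rz": 0},
    {"dx": 0,"dy": 0,"dz": 0.0014,"rx": 0,"ry": 0,"rz": 0},
    {"dx": 0,"dy": 0,"dz": 0.0014,"rx": 0,"ry": 0,"rz": 0}
  ]
}}

```text
time: 27.9
eef_pos: [0.5045, -0.0017, 0.1087]
tool_rot: [3.139, 0.0, 1.501]
force: [-9.3, 0.1, 24.7]
width: 0.0136
```

```bash
python3 -c "
from h import *
lidnow()"
```

```text
lip box mm [-71.1  -0.1  88.3] yaw 0.002 tau 0.003 roll -0.0 F [-9.3  0.1 24.7] t 27.9 w 0.0136
```

The cover is seated, with firm contact at lip z 88.3. I'll relieve the pressure, release and rise.

{"name": "step_arm", "arguments": {
  "steps": [
    {"dx": 0,"dy": 0,"dz": -0.0003,"rx": 0,"ry": 0,"rz": 0},
    {"dx": 0,"dy": 0,"dz": -0.0003,"rx": 0,"ry": 0,"rz": 0}
  ]
}}

```text
time: 28.1
eef_pos: [0.5044, -0.0017, 0.1091]
tool_rot: [3.138, 0.0, 1.501]
force: [-0.8, 0.7, -3.3]
width: 0.0134
```

{"name": "step_arm", "arguments": {
  "steps": [
    {"dx": 0,"dy": 0,"dz": 0,"rx": 0,"ry": 0,"rz": 0},
    {"dx": 0,"dy": 0,"dz": 0,"rx": 0,"ry": 0,"rz": 0},
    {"dx": 0,"dy": 0,"dz": 0,"rx": 0,"ry": 0,"rz": 0},
    {"dx": 0,"dy": 0,"dz": 0,"rx": 0,"ry": 0,"rz": 0},
    {"dx": 0,"dy": 0,"dz": -0.03,"rx": 0,"ry": 0,"rz": 0},
    {"dx": 0,"dy": 0,"dz": -0.07,"rx": 0,"ry": 0,"rz": 0},
    {"dx": 0,"dy": 0,"dz": -0.11,"rx": 0,"ry": 0,"rz": 0},
    {"dx": 0,"dy": 0,"dz": -0.15,"rx": 0,"ry": 0,"rz": 0},
    {"dx": 0,"dy": 0,"dz": -0.15,"rx": 0,"ry": 0,"rz": 0}
  ],
  "claw": 0.045
}}

```text
time: 29.0
eef_pos: [0.5058, -0.0013, 0.2638]
tool_rot: [3.131, 0.001, 1.501]
force: [0.1, -0.1, -0.4]
width: 0.0451
```

```bash
python3 v.py s;python3 -c "
from h import *
grab('side','pics/s8.png')
go([.5,-.17,.3],CH[2]); print(monitor.get_obs()['joint_pos'].round(2))"
```

```text
t 29.15 pos [ 0.5036 -0.0018  0.2586] rot [3.139e+00 1.000e-03 1.501e+00] F [ 0.1 -0.8 -0.4] w 0.0449
d [-0.1681  0.0083 -0.0413] r [0.18 0.03 0.09]
[ 0.55  0.21 -0.69  1.84  0.15  1.14 -0.26]
```

View pics/sside.png

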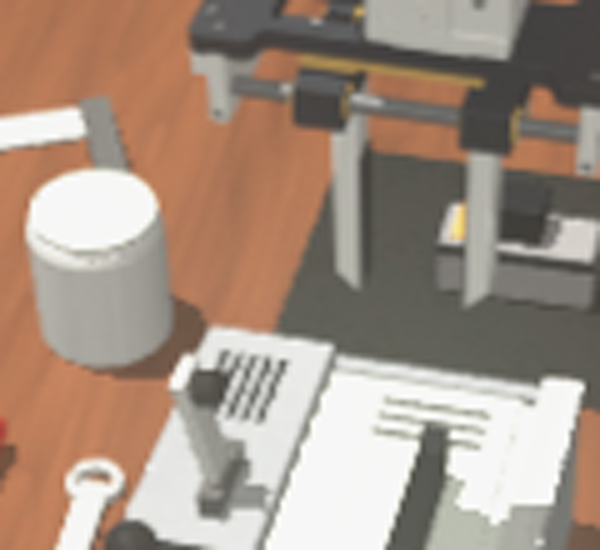

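View pics/s8.png

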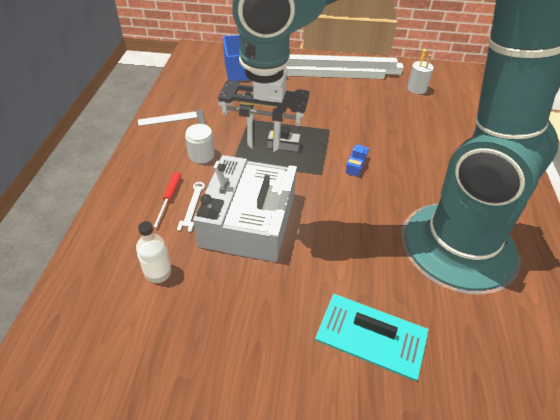

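The cover lies flat with its lip under the ledge, and the clamp leans back at crop (205,420). I'll close the gripper and go behind the clamp.

```bash
cat >> h.py <<'E'
def bx(x,y,z):
    b=T(CH,[[x,y,z]])[0]; print('target',b.round(4)); go(b,CH[2])
E
python3 -c "
from h import *
bx(.15,0,.2586); bx(.15,0,.156)
f=grab('top'); print([ray(f,u,v,.17).round(3) for u,v in((222,118),)], ray(f,380,125,.09).round(3))"
```

```text
target [ 0.6737 -0.0138  0.2586]
t 29.15 pos [ 0.5036 -0.0018  0.2586] rot [3.139e+00 1.000e-03 1.501e+00] F [ 0.1 -0.8 -0.4] w 0.0449
d [-1.000e-04  1.706e-01  5.000e-04] r [0.18 0.03 0.09]
target [ 0.6737 -0.0138  0.156 ]
t 29.15 pos [ 0.5036 -0.0018  0.2586] rot [3.139e+00 1.000e-03 1.501e+00] F [ 0.1 -0.8 -0.4] w 0.0449
d [-1.000e-04  1.703e-01  1.031e-01] r [0.18 0.03 0.09]
[array([0.73 , 0.195, 0.17 ])] [ 0.747 -0.235  0.09 ]
```

{"name": "step_arm", "arguments": {
  "steps": [
    {"dx": 0,"dy": 0.04,"dz": 0,"rx": 0,"ry": 0,"rz": 0},
    {"dx": 0,"dy": 0.08,"dz": 0,"rx": 0,"ry": 0,"rz": 0},
    {"dx": 0,"dy": 0.12,"dz": 0,"rx": 0,"ry": 0,"rz": 0},
    {"dx": 0,"dy": 0.155,"dz": 0,"rx": 0,"ry": 0,"rz": 0},
    {"dx": 0,"dy": 0.17,"dz": 0,"rx": 0,"ry": 0,"rz": 0},
    {"dx": 0,"dy": 0.17,"dz": 0.03,"rx": 0,"ry": 0,"rz": 0},
    {"dx": 0,"dy": 0.17,"dz": 0.07,"rx": 0,"ry": 0,"rz": 0},
    {"dx": 0,"dy": 0.17,"dz": 0.1,"rx": 0,"ry": 0,"rz": 0},
    {"dx": 0,"dy": 0.17,"dz": 0.1,"rx": 0,"ry": 0,"rz": 0}
  ],
  "claw": 0.0,
  "newtons": 20
}}

```text
time: 30.1
eef_pos: [0.6705, -0.0137, 0.1531]
tool_rot: [-3.135, 0.0, 1.502]
force: [-0.3, -0.8, 0.4]
width: 0.0006
```

```bash
python3 v.py t;python3 -c "
from h import *
bx(.08,0,.162)"
```

```text
target [ 0.6039 -0.0088  0.162 ]
t 30.2 pos [ 0.673  -0.0133  0.1584] rot [ 3.141 -0.     1.501] F [ 0.6 -0.1  0.6] w 0.0004
d [-0.0003 -0.0692 -0.0037] r [ 0.04 -0.01  0.11]
```

View pics/tside.png

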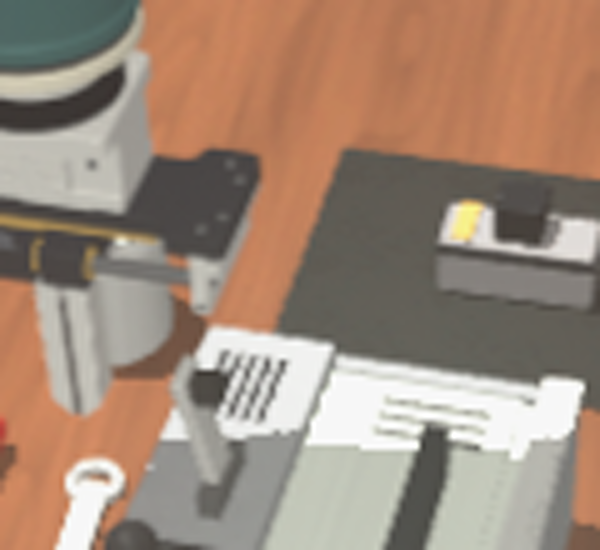

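The fingers are behind the clamp bar, so I'll push towards -x.

{"name": "step_arm", "arguments": {
  "steps": [
    {"dx": 0,"dy": -0.012,"dz": 0,"rx": 0,"ry": 0,"rz": 0},
    {"dx": 0,"dy": -0.024,"dz": 0,"rx": 0,"ry": 0,"rz": 0},
    {"dx": 0,"dy": -0.036,"dz": -0.001,"rx": 0,"ry": 0,"rz": 0},
    {"dx": 0,"dy": -0.048,"dz": -0.002,"rx": 0,"ry": 0,"rz": 0},
    {"dx": 0,"dy": -0.059,"dz": -0.003,"rx": 0,"ry": 0,"rz": 0},
    {"dx": 0,"dy": -0.07,"dz": -0.004,"rx": 0,"ry": 0,"rz": 0},
    {"dx": 0,"dy": -0.07,"dz": -0.004,"rx": 0,"ry": 0,"rz": 0}
  ]
}}

```text
time: 30.9
eef_pos: [0.6025, -0.0085, 0.1633]
tool_rot: [3.14, 0.0, 1.502]
force: [0.3, -0.1, 0.4]
width: 0.0007
```

```bash
python3 v.py u;python3 -c "
from h import *
bx(.065,0,.158);bx(.053,0,.146)"
```

```text
target [ 0.5889 -0.0077  0.158 ]
t 31.0 pos [ 0.6032 -0.0087  0.1627] rot [3.141 0.    1.501] F [ 0.3 -0.  -0.9] w 0.0007
d [-0.0001 -0.0143  0.0047] r [0.05 0.01 0.1 ]
target [ 0.577  -0.0069  0.146 ]
t 31.0 pos [ 0.6032 -0.0087  0.1627] rot [3.141 0.    1.501] F [ 0.3 -0.  -0.9] w 0.0007
d [-0.0001 -0.0263  0.0167] r [0.05 0.01 0.1 ]
```

View pics/uside.png

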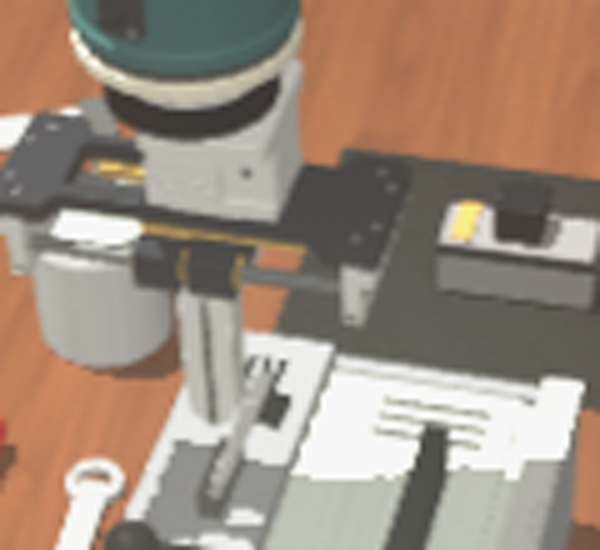

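The bar is past vertical. I'll follow the arc down.

{"name": "step_arm", "arguments": {
  "steps": [
    {"dx": 0,"dy": -0.011,"dz": 0.003,"rx": 0,"ry": 0,"rz": 0},
    {"dx": 0,"dy": -0.017,"dz": 0.009,"rx": 0,"ry": 0,"rz": 0},
    {"dx": 0,"dy": -0.023,"dz": 0.016,"rx": 0,"ry": 0,"rz": 0},
    {"dx": 0,"dy": -0.028,"dz": 0.024,"rx": 0,"ry": 0,"rz": 0},
    {"dx": 0,"dy": -0.031,"dz": 0.031,"rx": 0,"ry": 0,"rz": 0},
    {"dx": 0,"dy": -0.031,"dz": 0.031,"rx": 0,"ry": 0,"rz": 0}
  ]
}}

```text
time: 31.6
eef_pos: [0.5716, -0.0065, 0.1306]
tool_rot: [-3.141, 0.0, 1.501]
force: [0.2, 0.8, 1.0]
width: 0.0004
```

```bash
python3 v.py w;python3 -c "
from h import *
bx(.047,0,.124)"
```

```text
target [ 0.571  -0.0065  0.124 ]
t 31.7 pos [ 0.5722 -0.0065  0.1314] rot [3.141 0.    1.501] F [0.2 0.6 0.1] w 0.0002
d [-0.     -0.0013  0.0074] r [0.01 0.01 0.11]
```

View pics/wside.png

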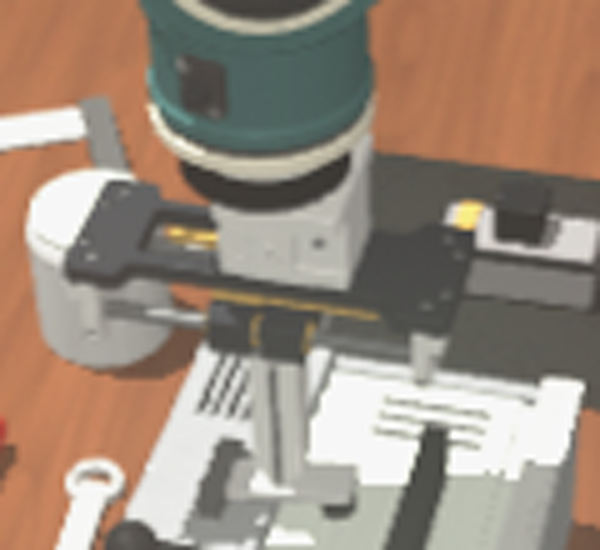

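The bar is almost flat, so I'll press it down in small steps.

{"name": "step_arm", "arguments": {
  "steps": [
    {"dx": 0,"dy": -0.001,"dz": 0.003,"rx": 0,"ry": 0,"rz": 0},
    {"dx": 0,"dy": -0.001,"dz": 0.006,"rx": 0,"ry": 0,"rz": 0},
    {"dx": 0,"dy": -0.001,"dz": 0.0075,"rx": 0,"ry": 0,"rz": 0},
    {"dx": 0,"dy": -0.001,"dz": 0.0075,"rx": 0,"ry": 0,"rz": 0}
  ]
}}

```text
time: 32.1
eef_pos: [0.5711, -0.0064, 0.1242]
tool_rot: [-3.141, 0.001, 1.501]
force: [-4.7, -0.7, 9.7]
width: 0.0005
```

{"name": "step_arm", "arguments": {
  "steps": [
    {"dx": 0,"dy": 0,"dz": 0.0003,"rx": 0,"ry": 0,"rz": 0},
    {"dx": 0,"dy": 0,"dz": -0.04,"rx": 0,"ry": 0,"rz": 0},
    {"dx": 0,"dy": 0,"dz": -0.09,"rx": 0,"ry": 0,"rz": 0},
    {"dx": 0,"dy": 0,"dz": -0.13,"rx": 0,"ry": 0,"rz": 0},
    {"dx": 0,"dy": 0,"dz": -0.13,"rx": 0,"ry": 0,"rz": 0}
  ]
}}

```text
time: 32.6
eef_pos: [0.5732, -0.0059, 0.2593]
tool_rot: [3.135, 0.001, 1.501]
force: [-0.4, 0.2, 0.2]
width: 0.0003
```

```bash
python3 v.py x;python3 -c "
from h import *
f=grab('side'); i=f['image'][150:240,190:310,::-1]; cv2.imwrite('pics/x2.png',cv2.resize(i,None,fx=6,fy=6,interpolation=cv2.INTER_CUBIC))
bx(.092,.14,.2545)"
```

```text
target [0.6259 0.13   0.2545]
t 32.75 pos [ 0.5708 -0.0066  0.2535] rot [-3.141e+00  1.000e-03  1.501e+00] F [-0.6  0.1 -0.3] w 0.0004
d [ 0.1401  0.0454 -0.0011] r [-0.05  0.04  0.09]
```

View pics/x2.png

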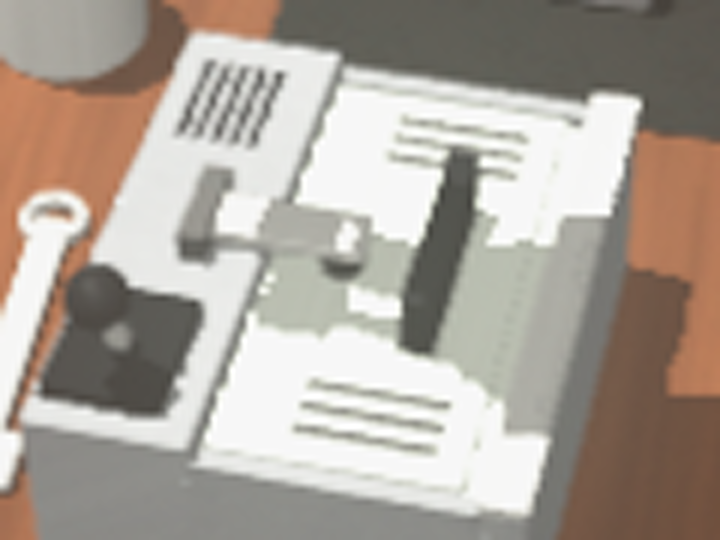

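View pics/xtop.png

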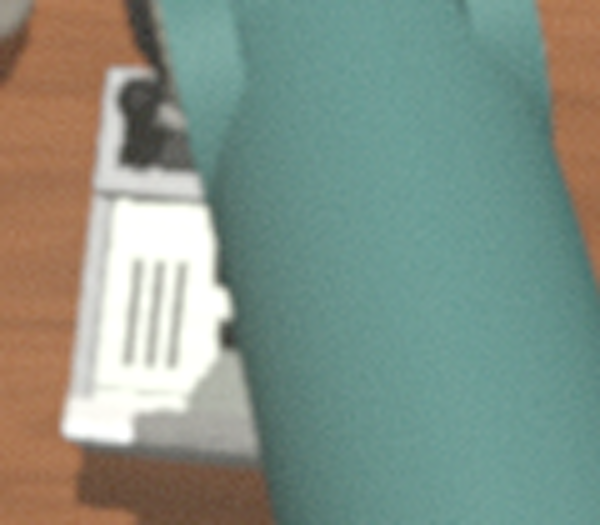

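The clamp lies flat with its foot on the cover. The lever ball is at side pixel (206,199.5), and I'll work out its angle from that.

```bash
python3 -c "
from h import *
f=grab('side')
for t in(.3,.5,.7,.9): print(t,proj(f,T(CH,[[.092,.078+.045*np.sin(t),.114+.045*np.cos(t)]])).round(1))"
```

```text
0.3 [[207.4 197.2]]
0.5 [[206.4 200.8]]
0.7 [[205.6 204.6]]
0.9 [[205.  208.5]]
```

{"name": "step_arm", "arguments": {
  "steps": [
    {"dx": 0.04,"dy": 0.015,"dz": 0,"rx": 0,"ry": 0,"rz": 0},
    {"dx": 0.085,"dy": 0.03,"dz": 0,"rx": 0,"ry": 0,"rz": 0},
    {"dx": 0.125,"dy": 0.045,"dz": 0,"rx": 0,"ry": 0,"rz": 0},
    {"dx": 0.14,"dy": 0.045,"dz": 0,"rx": 0,"ry": 0,"rz": 0},
    {"dx": 0.14,"dy": 0.045,"dz": 0,"rx": 0,"ry": 0,"rz": 0},
    {"dx": 0.14,"dy": 0.045,"dz": 0.04,"rx": 0,"ry": 0,"rz": 0},
    {"dx": 0.14,"dy": 0.045,"dz": 0.08,"rx": 0,"ry": 0,"rz": 0},
    {"dx": 0.14,"dy": 0.045,"dz": 0.1,"rx": 0,"ry": 0,"rz": 0},
    {"dx": 0.14,"dy": 0.045,"dz": 0.1,"rx": 0,"ry": 0,"rz": 0}
  ]
}}

```text
time: 33.7
eef_pos: [0.6233, 0.1277, 0.1495]
tool_rot: [-3.135, 0.003, 1.5]
force: [-0.3, 0.0, -0.3]
width: 0.0006
```

```bash
python3 v.py y;python3 -c "
from h import *
bx(.092,.076,.154)"
```

```text
target [0.6213 0.0661 0.154 ]
t 33.8 pos [0.6251 0.129  0.1532] rot [-3.139e+00  1.000e-03  1.500e+00] F [ 0.4 -0.1  0.4] w 0.0003
d [-0.0629  0.0006 -0.0007] r [-0.12  0.05  0.05]
```

View pics/yside.png

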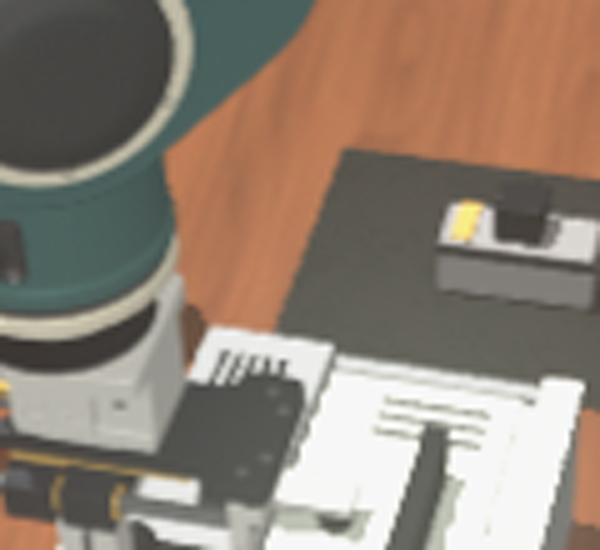

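{"name": "step_arm", "arguments": {
  "steps": [
    {"dx": -0.01,"dy": 0,"dz": 0,"rx": 0,"ry": 0,"rz": 0},
    {"dx": -0.02,"dy": 0,"dz": 0,"rx": 0,"ry": 0,"rz": 0},
    {"dx": -0.03,"dy": 0,"dz": 0,"rx": 0,"ry": 0,"rz": 0},
    {"dx": -0.04,"dy": 0,"dz": 0,"rx": 0,"ry": 0,"rz": 0},
    {"dx": -0.05,"dy": 0,"dz": 0,"rx": 0,"ry": 0,"rz": 0},
    {"dx": -0.057,"dy": 0,"dz": 0,"rx": 0,"ry": 0,"rz": 0},
    {"dx": -0.057,"dy": 0,"dz": 0,"rx": 0,"ry": 0,"rz": 0}
  ]
}}

```text
time: 34.5
eef_pos: [0.621, 0.0705, 0.1531]
tool_rot: [-3.139, 0.002, 1.499]
force: [0.2, 0.4, -0.1]
width: 0.0004
```

{"name": "step_arm", "arguments": {
  "steps": [
    {"dx": -0.003,"dy": 0,"dz": 0,"rx": 0,"ry": 0,"rz": 0},
    {"dx": -0.006,"dy": 0,"dz": 0,"rx": 0,"ry": 0,"rz": 0},
    {"dx": -0.006,"dy": 0,"dz": 0,"rx": 0,"ry": 0,"rz": 0}
  ]
}}

```text
time: 34.8
eef_pos: [0.6206, 0.0688, 0.1533]
tool_rot: [-3.14, -0.004, 1.502]
force: [3.7, 19.7, -4.2]
width: 0.0008
```

```bash
python3 -c "
from h import *
f=grab('side'); i=f['image'][150:240,190:310,::-1]; cv2.imwrite('pics/y2.png',cv2.resize(i,None,fx=6,fy=6,interpolation=cv2.INTER_CUBIC))
bx(.092,.076,.154)"
```

```text
target [0.6213 0.0661 0.154 ]
t 34.85 pos [0.6206 0.0688 0.1533] rot [-3.14  -0.004  1.502] F [ 3.6 18.5 -4. ] w 0.0004
d [-0.0026  0.0009 -0.0007] r [-0.1  -0.2   0.16]
```

View pics/y2.png

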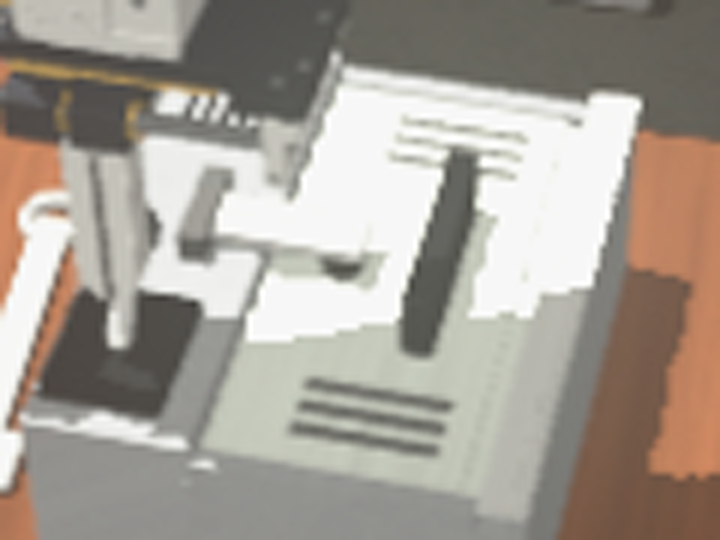

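The lever is at its stop, with the force jumping to 19 N. I'll back off, rise and move away to check.

{"name": "step_arm", "arguments": {
  "steps": [
    {"dx": 0.02,"dy": 0,"dz": 0,"rx": 0,"ry": 0,"rz": 0},
    {"dx": 0.04,"dy": 0,"dz": 0,"rx": 0,"ry": 0,"rz": 0},
    {"dx": 0.045,"dy": 0,"dz": -0.03,"rx": 0,"ry": 0,"rz": 0},
    {"dx": 0.045,"dy": 0,"dz": -0.08,"rx": 0,"ry": 0,"rz": 0},
    {"dx": 0.045,"dy": 0,"dz": -0.12,"rx": 0,"ry": 0,"rz": 0},
    {"dx": 0.07,"dy": -0.04,"dz": -0.12,"rx": 0,"ry": 0,"rz": 0},
    {"dx": 0.1,"dy": -0.08,"dz": -0.12,"rx": 0,"ry": 0,"rz": 0},
    {"dx": 0.14,"dy": -0.11,"dz": -0.12,"rx": 0,"ry": 0,"rz": 0},
    {"dx": 0.18,"dy": -0.13,"dz": -0.12,"rx": 0,"ry": 0,"rz": 0},
    {"dx": 0.2,"dy": -0.15,"dz": -0.12,"rx": 0,"ry": 0,"rz": 0}
  ]
}}

```text
time: 35.85
eef_pos: [0.483, 0.2813, 0.2745]
tool_rot: [-3.14, -0.004, 1.505]
force: [0.2, -0.2, 0.9]
width: 0.0004
```

{"name": "step_arm", "arguments": {
  "steps": [
    {"dx": 0.04,"dy": -0.02,"dz": 0,"rx": 0,"ry": 0,"rz": 0},
    {"dx": 0.08,"dy": -0.04,"dz": 0,"rx": 0,"ry": 0,"rz": 0},
    {"dx": 0.1,"dy": -0.05,"dz": 0,"rx": 0,"ry": 0,"rz": 0},
    {"dx": 0.1,"dy": -0.05,"dz": 0,"rx": 0,"ry": 0,"rz": 0},
    {"dx": 0.1,"dy": -0.05,"dz": 0,"rx": 0,"ry": 0,"rz": 0}
  ]
}}

```text
time: 36.35
eef_pos: [0.4396, 0.3842, 0.2748]
tool_rot: [-3.14, -0.004, 1.506]
force: [0.4, -1.0, 0.6]
width: 0.0
```

```bash
python3 v.py z;python3 -c "
from h import *
grab('top','pics/t9.png')
f=grab('side','pics/s9.png'); i=f['image'][150:240,190:310,::-1]; cv2.imwrite('pics/z2.png',cv2.resize(i,None,fx=6,fy=6,interpolation=cv2.INTER_CUBIC))
o=monitor.get_obs();print(o['eef_pos'],o['force'])
for t in(-.5,-.3,-.4): print(t,(proj(f,T(CH,[[.092,.078+.045*np.sin(t),.114+.045*np.cos(t)]]))-[190,150])*6+2.5)"
```

```text
[0.44043977 0.38319351 0.27494993] [-0.2295275   0.22293117  0.73218782]
-0.5 [[134.80476156 229.64035203]]
-0.3 [[127.77125702 237.80789872]]
-0.4 [[131.3267567  233.17732153]]
```

View pics/z2.png

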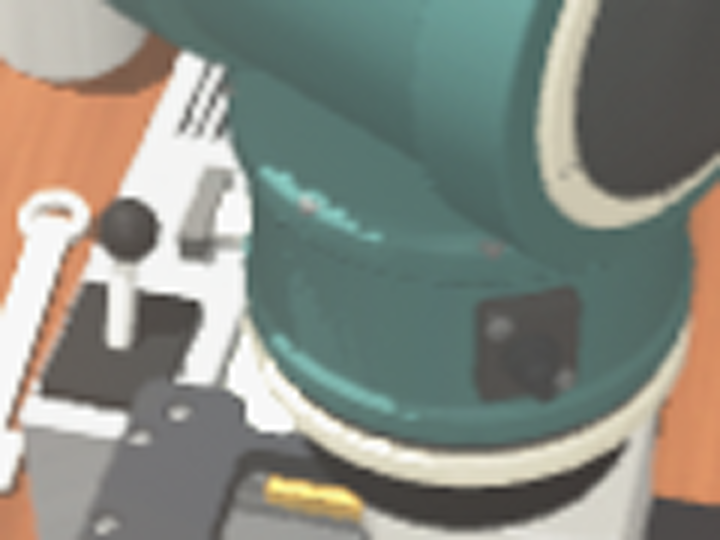

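View pics/t9.png

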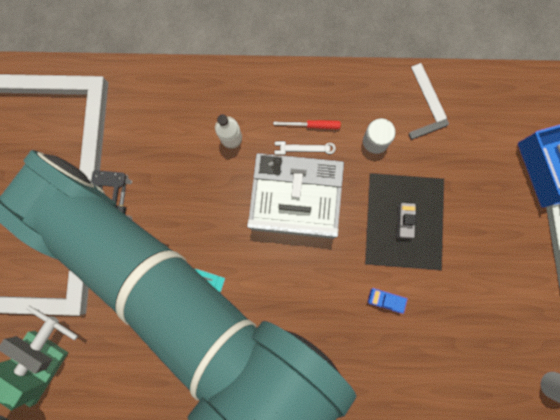

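View pics/ztop.png

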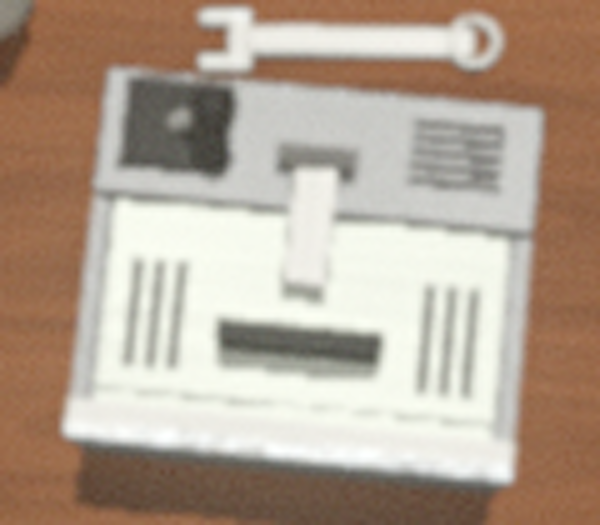

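The lever ball at crop (130,231) matches the fully-on angle, about 1.0 rad. The cover is flat and centred, the clamp is down, the charged pack is on the mat and the look-alikes are untouched. Handing in.

```bash
python3 -c "
from h import *
print(hand_in())"
```

```text
the job is handed in; nothing more can be done
None
```

The job is done and handed in at about 36 s of the 210 s allowed; `hand_in` reported no verdict.

- **Packs:** The two waiting packs went into bays 1 and 2, and the one charged pack came out of bay 0 and stands in the middle of the mat. I saw no third waiting pack and no second charged one. The last check on the packs in the bays was the pictures just before the cover went on.
- **Cover:** I hooked the lip under the ledge at 0.28 rad and swung the cover down flat. By the arm's reading the lip was at x −71, y 0, z 88 mm when I let go, and the last top view shows it flat and centred.
- **Clamp:** It went down to its expected flat height with about 10 N on it, and the last top view shows it down.
- **Lever:** I pushed it to its stop only after the clamp was down. In the last side view the ball sits where an angle of about 1.0 rad puts it.
- **Everything else:** The bottle, can, wrench, screwdriver and the blue pack look unmoved in the last views. The arm mostly hid the turquoise cover there, but I never went near it. The gripper was empty and clear of everything.

No check failed at the end. One measurement disagreed on the way: a rough side-camera reading put the first pack about 0.06 rad off the gripper's yaw and 2–4 mm off the gripper's position. I kept the gripper's yaw, shifted the target by 2 mm, and the pack went in without any contact force. The random knock mentioned in the task did not show in any picture.

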